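# Lay out the sample comparison mat for its record photograph

### The job

Lay out the dark mat for the record photograph, each thing upright and centred in its own printed square: the tall jar in the square directly behind the control jar (the jar that already stands on the mat), the small jar in the square directly in front of the control jar, and the timer that lies near the table's front in the square directly behind the beaker (behind means farther from the robot). Then stand the brass weight on the middle of the small jar's lid. Leave the control jar, the beaker, the shallow dish and the brush where they are.

Things in the scene. Friction and masses are not known exactly. Their poses are not given: they have to be found in the camera images.
- mat: Fixed dark mat, 330 (x) x 235 (y) x 4 mm, with six white 96 mm square outlines in three rows of two. Origin: centre of its underside; x away from the robot, y left. Square centres: x = -105 (front row), 0, +105 mm (back row); y = +55 (left), -55 mm (right). Control jar and beaker stand in the two middle-row squares, either one on the left; the other four are empty. Its top is at z = 4 mm.
- control_jar: The control sample: screw-lid jar, 60 mm diameter, 75 mm high, standing in one of the two middle-row squares of the mat. Stays where it is. Origin: centre of its underside, z up.
- beaker: Empty translucent beaker, 68 mm diameter at the rim, 89 mm high, standing in the other middle-row square of the mat. Light (about 40 g); stays where it is. Origin: centre of its underside, z up.
- tall_jar: The tall jar: round screw-lid sample jar, 66 mm diameter, 92 mm high, the biggest jar, standing on the table beside the mat at the start. Rigid, any grasp yaw. Origin: centre of its underside, z up.
- small_jar: The small jar: round screw-lid sample jar, 52 mm diameter, 62 mm high, with a flat lid about 50 mm across whose top is 62 mm above its underside; standing on the table beside the mat at the start. Rigid, any grasp yaw. Origin: centre of its underside, z up.
- timer: Kitchen timer lying on its back, face up: flat rounded box, 66 (its x) x 62 (its y) x 20 mm high, on the table beside the mat at the start. Its finished yaw does not matter. (Another timer, far back by the blender, is furniture.) Origin: centre of its underside, z up.
- weight: Small brass weight, round, 26 mm diameter, 28 mm high, with a narrower knob at the top, standing at the table's front left corner at the start. Behind there a fixed food slicer stands, up to 0.345 m high, at world x over 0.51 m and y over -0.08 m: pass in front of it. Origin: centre of its underside, z up.
- petri: Bystander: shallow filled round dish, 90 mm diameter, 15 mm high, on the table to the right of the mat's front. Leave where it is. Origin: centre of its underside, z up.
- pastry_brush: Bystander: flat wooden-handled brush, 176 x 37 x 12 mm, lying behind the mat. Leave where it is. Origin: centre of its underside, z up.
Not all that is in view belongs to the job. There is more than one size of the control_jar; the job needs the larger.

How it is judged:
By the outcome, as a careful person would: the job done as asked, in the order asked, and still so for the second after the job is handed in, with the robot touching nothing.
It also fails if it takes over 107 s, if anything falls off the work surface, if the arm or the gripper's body presses on something with over 40 N, if the wrist force passes 120 N, or if a joint passes its speed limit or range.

### The arm

A 6-joint arm with a two-finger parallel gripper is mounted at the origin on a cart in front of the work surface, level with it; the furniture and walls round the work are solid. World frame = base frame: x ahead of the robot, y to its left, z up, the work surface at z = 0. Lengths are in mm, angles in rad, forces in N, time in s.
With the tool pointing down it reaches from about 350 to 725 mm from the base axis. Payload 6 kg.
Tool frame: the origin (TCP) lies at the very end of the fingers, on their centre line; the grasp point (between the pads) lies bot.grip_depth behind it (bot.grip_depth is the distance from the TCP to the grasp point, in mm); z points along the fingers, x is the direction in which the jaws open and shut, and the axes are right-handed (so a half turn about z gives the same grasp; the last joint's range is limited). The gripper opens to 85 mm and grips with 20 to 120 N. Pads are 22 mm wide; open, the fingers measure 114 mm over their backs; the gripper's body (76 mm by 85 mm) begins 54 mm behind the grasp point. The pads swing forward as they close: fully open they stand 13 mm farther back than shut.
Start: joints at [1.526, 0.04, 0.085, 0, -1.615, -0.334], TCP at [221.856, 557.449, 197.561] pointing down, gripper open.
Joint ranges: [-2.56, 2.56], [-1.29, 2.01], [-1.08, 1.49], [-3.29, 1.98], [-2.81, -0.18], [-2.99, 2.99]. Speed limits (rad/s): [2.57, 2.57, 3.01, 3.14, 3.14, 3.14].

### API

Orientations are given as a unit quaternion [x, y, z, w].
In Python, from station import bot, get_image gives the robot as it stands. The module is installed in compiled form; this text tells all that it offers.
- The arm moves only by the tool apply_moves, never from a script. Its argument "moves" is a list of rows, each an object with "linear": the shift along the tool's x, y, z in m, a list of three; "angular": the turn, a rotation vector about the tool's x, y, z in rad, a list of three; "jaw": the closure, from 0 (fully open) to 1 (shut). A call has 1 to 8 rows; each row is the pose to reach, as a shift and turn from the pose commanded when the call began, along the tool's axes at that moment; what a row does not reach only later rows make up. A row lasts 1/10 s, in which the tool goes at most 50 mm and 8.59 degrees, less where a joint would pass 70% of its speed; a pose out of reach is approached as far as the arm can. A call with a gripper value outside its range is refused whole. The fingers move at their own pace and stop on an object; "force" is the grip in N (left out, the last holds). Time passes only in rows, so rows that repeat a pose let the fingers close. It gives the time, the measured TCP pose, the force and the opening at its end, in the units of the state.
- bot.observe(): the state, without advancing time (a new reading comes with each control period).
- get_image(name): name is "side" or "top" or "wrist"; returns a dict with "color" (400x640x3 uint8, red, green, blue), "z_map" (400x640 float32, mm along the optical axis (not along the pixel's ray), 0 where there is no reading), "fovy" (degrees; the focal length in pixels is half the picture's height over the tangent of half this angle, whatever the lens; pixels are square), "cx", "cy" (the principal point, pixels), "dist" ([k1, k2, p1, p2, k3] as OpenCV has them; the pictures are not rectified), "cam_to_world" (4x4, takes a point from camera to world coordinates). Camera axes: x right, y up, looking along -z (the intrinsics and any distortion apply to the point x, -y, -z); pixel columns grow to the right and rows downward; lengths in mm; the calibration is good to about 2 mm. A picture is of the moment at which its call begins.
- bot.hand_in(): hands the job in, once; it reports no verdict.
The state is a dict: "clock": time; "joint_pos": joint angles; "dq": joint speeds; "effort": joint torques, N m; "eef_pos": TCP position; "eef_rot": TCP orientation; "force": force on the tool from outside, world axes, zero at the start; "torque": the same for the moment, N m; "opening": finger opening in mm.
Only numpy, scipy, OpenCV 4.12 (cv2) and the standard library are available. Lean on these libraries where they do the work, as an engineer would, in place of code of your own. Each camera call takes 0.05 s, during which the arm holds its last target.

## Working session

There is one attempt and no reset: what is moved stays moved. The work goes in short steps, Python scripts to look and compute and a tool call to move; the robot and the scene stay as the last step left them, time stands still between calls to the robot, and variables do not carry over. Pictures are saved under pics/ and viewed, and the job is handed in when it is done.

Besides the shell and the picture viewer there is one more tool, called after "Emit:" as name(argument=value, ...), one argument or row to a line, values as JSON. apply_moves: Moves the arm, as the interface text tells. Its arguments: {"type":"object","properties":{"moves":{"type":"array"},"force":{"type":"number"}},"required":["moves"]}

```bash
mkdir -p pics
cat > h.py <<'E'
import numpy as np, cv2
from station import bot, get_image
def grab(n,tag):
    im=get_image(n); cv2.imwrite(f'pics/{tag}.png',im['color'][:,:,::-1]); np.savez(f'pics/{tag}.npz',**{k:np.array(v) for k,v in im.items()}); return im
def load(tag): return dict(np.load(f'pics/{tag}.npz'))
def K(im):
    f=200/np.tan(np.radians(float(im['fovy']))/2); return np.array([[f,0,float(im['cx'])],[0,f,float(im['cy'])],[0,0,1]])
def rays(im,uv):
    uv=np.array(uv,float).reshape(-1,1,2)
    n=cv2.undistortPoints(uv,K(im),im['dist']).reshape(-1,2)
    d=np.c_[n[:,0],-n[:,1],-np.ones(len(n))]
    T=im['cam_to_world']; return T[:3,3],d@T[:3,:3].T
def onplane(im,uv,z):
    o,d=rays(im,uv); t=(z-o[2])/d[:,2]; return o+d*t[:,None]
def pts(im,uv):
    uv=np.array(uv).reshape(-1,2).astype(int); o,d=rays(im,uv); zz=im['z_map'][uv[:,1],uv[:,0]]; return o+d*zz[:,None]
E
python3 - <<'E'
from h import *
for n in ['top','side','wrist']:
    im=grab(n,n+'0'); print(n,im['fovy'],im['dist'],im['cam_to_world'].round(2).tolist())
print(bot.observe(),bot.grip_depth)
E
```

```text
top 53.58545816133329 [0.01182872 0.         0.         0.         0.        ] [[-0.02, 0.98, -0.18, 358.06], [-1.0, -0.02, 0.02, -102.52], [0.01, 0.18, 0.98, 1195.19], [0.0, 0.0, 0.0, 1.0]]
side 44.4286767601536 [-0.0662762  0.         0.         0.         0.       ] [[0.96, 0.15, -0.23, 224.7], [-0.27, 0.47, -0.84, -1436.96], [-0.02, 0.87, 0.49, 810.97], [0.0, 0.0, 0.0, 1.0]]
wrist 69.66034693499832 [-0.02838335  0.          0.          0.          0.        ] [[-0.37, 0.9, 0.24, 283.77], [-0.93, -0.36, -0.1, 532.91], [0.0, -0.26, 0.96, 373.4], [0.0, 0.0, 0.0, 1.0]]
{'clock': 0.15, 'joint_pos': array([ 1.52568432e+00,  4.06745710e-02,  8.40518719e-02, -3.20174105e-04,
       -1.61548077e+00, -3.33690706e-01]), 'dq': array([-4.86378014e-05, -1.94243662e-03,  3.69472044e-03,  2.89955988e-04,
       -4.00308628e-04,  1.16866591e-03]), 'effort': array([-1.74763270e-03, -3.68612695e+01,  3.47695541e+01,  6.93652466e+00,
       -4.34763773e-03, -4.74485859e-06]), 'eef_pos': array([221.7324543 , 557.21545653, 196.8174774 ]), 'eef_rot': array([-5.61339683e-01,  8.27585227e-01, -4.28139433e-04, -5.19064461e-04]), 'force': array([ 0.49111243, -0.55045815, -1.0011685 ]), 'torque': array([-0.01315332, -0.01266169, -0.058219  ]), 'opening': 85.20346613645519} 18.700000000000003
```

View pics/top0.png

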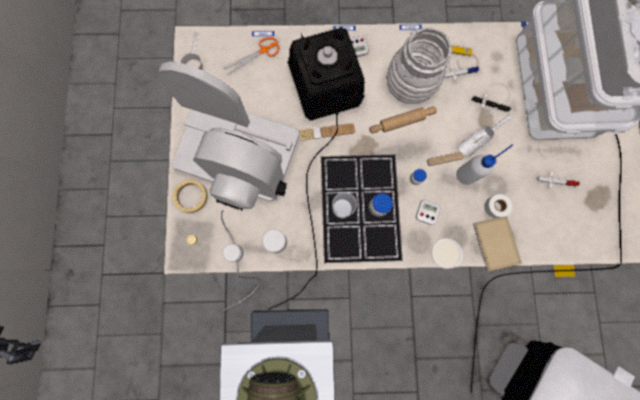

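View pics/side0.png

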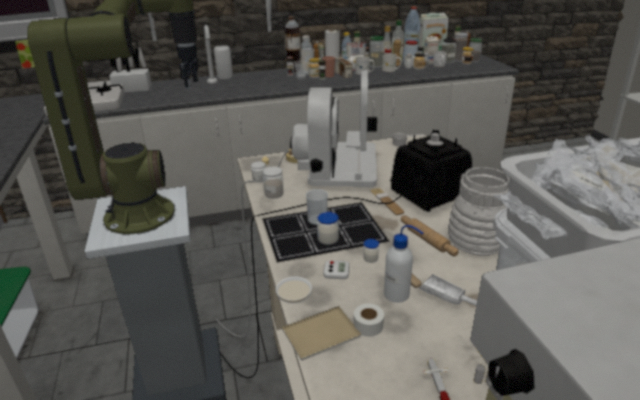

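View pics/wrist0.png

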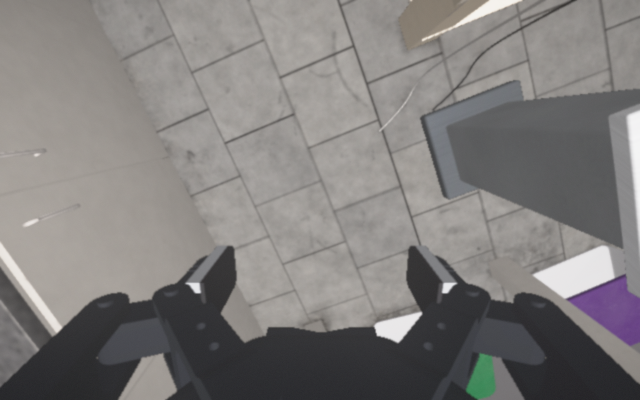

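Run:
```python
from h import *
im=load('top0'); c=im['color'][:,:,::-1]
crop=c[120:280,165:475]; cv2.imwrite('pics/crop0.png',cv2.resize(crop,None,fx=2.55,fy=2.55,interpolation=cv2.INTER_CUBIC))
for name,uv in dict(tall=(274,241),small=(232,253),weight=(191,240),timer=(428,211),petri=(447,253),cj=(380,203),beaker=(343,206),brush=(350,130),lj=(419,177),mat=(361,190),table=(300,255)).items():
    print(name,pts(im,[uv]).round(1))
```

```text
tall [[434.3  -3.2  96. ]]
small [[405.6 118.8  59.4]]
weight [[447.3 245.   27.1]]
timer [[ 520.3 -460.1   15.4]]
petri [[ 393.9 -507.9   13.1]]
cj [[ 537.4 -304.9   78.5]]
beaker [[ 541.8 -204.7    7.7]]
brush [[ 784.2 -235.3    5.1]]
lj [[ 617.8 -429.9   51.1]]
mat [[ 591.3 -262.2    2.2]]
table [[397.7 -71.8   0.8]]
```

View pics/crop0.png

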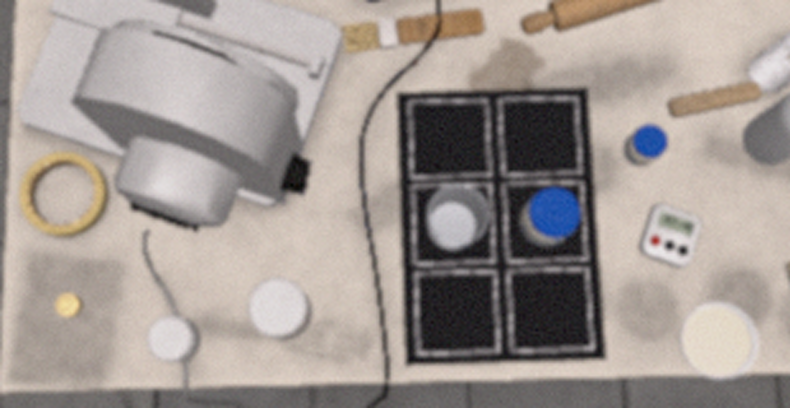

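```bash
cat > m.py <<'E'
from h import *
def matpose(im):
    g=cv2.cvtColor(im['color'],cv2.COLOR_RGB2GRAY)
    m=np.zeros_like(g); m[145:272,316:410]=(g[145:272,316:410]<110)
    m=cv2.morphologyEx(m,cv2.MORPH_CLOSE,np.ones((9,9),np.uint8)); m=cv2.morphologyEx(m,cv2.MORPH_OPEN,np.ones((11,11),np.uint8))
    cs,_=cv2.findContours(m,cv2.RETR_EXTERNAL,cv2.CHAIN_APPROX_NONE); c=max(cs,key=cv2.contourArea)
    P=onplane(im,c.reshape(-1,2),4)[:,:2].astype(np.float32)
    r=cv2.minAreaRect(P); return r
def blob(im,mask,box,z):
    x0,y0,x1,y1=box; m=np.zeros(mask.shape,np.uint8); m[y0:y1,x0:x1]=mask[y0:y1,x0:x1]
    m=cv2.morphologyEx(m,cv2.MORPH_OPEN,np.ones((3,3),np.uint8))
    cs,_=cv2.findContours(m,cv2.RETR_EXTERNAL,cv2.CHAIN_APPROX_NONE); c=max(cs,key=cv2.contourArea)
    P=onplane(im,c.reshape(-1,2),z)[:,:2].astype(np.float32)
    (e,r)=cv2.minEnclosingCircle(P); M=cv2.moments(c); cen=(M['m10']/M['m00'],M['m01']/M['m00'])
    return onplane(im,[cen],z)[0,:2].round(1),'encl',np.round(e,1),round(r*2,1),'px',np.round(cen,1),cv2.minAreaRect(P)
E
python3 - <<'E'
from m import *
im=load('top0'); print('mat',matpose(im))
hsv=cv2.cvtColor(im['color'],cv2.COLOR_RGB2HSV); H,S,V=cv2.split(hsv)
for u,v in [(274,241),(262,258),(232,253),(245,262),(191,240),(200,235),(428,203),(425,205),(440,225),(300,255)]: print((u,v),hsv[v,u],end=' ')
print()
E
python3 - <<'E'
from m import *
im=load('top0')
for n,(x0,y0,x1,y1) in dict(tall=(255,225,292,258),small=(215,238,250,268),weight=(178,228,204,252)).items():
    hm=pts(im,[(u,v) for v in range(y0,y1) for u in range(x0,x1)])
    for zmin,zmax in [(75,110)] if n=='tall' else [(45,80)] if n=='small' else [(14,40)]:
        s=hm[(hm[:,2]>zmin)&(hm[:,2]<zmax)]
        print(n,len(s),s.mean(0).round(1),s.min(0).round(1),s.max(0).round(1),'midrange',((s.min(0)+s.max(0))/2).round(1), np.median(s[:,2]))
E
```

```text
mat ((524.988525390625, -249.03199768066406), (253.38633728027344, 355.99530029296875), 88.74197387695312)
(274, 241) [  0   6 221] (262, 258) [ 14  30 201] (232, 253) [176   8 219] (245, 262) [ 11  26 203] (191, 240) [ 21  85 235] (200, 235) [  8  27 169] (428, 203) [ 15  10 196] (425, 205) [ 39  29 147] (440, 225) [ 16  29 200] (300, 255) [ 14  27 187] 
tall 425 [437.6  -1.3  90.4] [407.2 -33.2  75.2] [468.3  30.8  97.3] midrange [437.7  -1.2  86.2] 90.50840717808819
small 271 [407.9 120.   59.9] [383.3  95.2  45.8] [433.8 146.4  66.4] midrange [408.6 120.8  56.1] 60.43533221067196
weight 63 [450.7 246.3  21.5] [439.1 234.8  14.5] [462.7 259.3  30.8] midrange [450.9 247.   22.7] 20.935348470864483
```

```bash
cat >> h.py <<'E'
def proj(im,P):
    P=np.array(P,float).reshape(-1,3); T=np.linalg.inv(im['cam_to_world']); q=P@T[:3,:3].T+T[:3,3]
    q=q*[1,-1,-1]; uv,_=cv2.projectPoints(q.reshape(-1,1,3),np.zeros(3),np.zeros(3),K(im),im['dist']); return uv.reshape(-1,2)
def ortho(im,x0,x1,y0,y1,z,s=1.0):
    # rows: x from x1 down to x0, cols: y from y1 down to y0 ; mm per px = s
    xs=np.arange(x1,x0,-s); ys=np.arange(y1,y0,-s); X,Y=np.meshgrid(xs,ys,indexing='ij')
    uv=proj(im,np.stack([X,Y,0*X+z],-1).reshape(-1,3)).reshape(X.shape+(2,)).astype(np.float32)
    return cv2.remap(im['color'],uv[...,0],uv[...,1],cv2.INTER_LINEAR)
E
python3 - <<'E'
from h import *
im=load('top0'); o=ortho(im,320,730,-420,-80,4); cv2.imwrite('pics/ortho0.png',o[:,:,::-1])
g=cv2.cvtColor(o,cv2.COLOR_RGB2GRAY).astype(int)
# profile along x within left col interior y -220..-180 ; right col y -330..-290
for yc in (-195,-302): 
    p=g[:, -80-yc-15:-80-yc+15].mean(1); print('x prof y',yc,[(730-i,int(p[i])) for i in range(0,410,5)])
for xc in (425,635):
    p=g[730-xc-12:730-xc+12].mean(0); print('y prof x',xc,[(-80-i,int(p[i])) for i in range(0,340,5)])
E
```

```text
x prof y -195 [(730, 193), (725, 195), (720, 196), (715, 197), (710, 198), (705, 169), (700, 88), (695, 68), (690, 111), (685, 61), (680, 28), (675, 32), (670, 30), (665, 32), (660, 32), (655, 31), (650, 30), (645, 31), (640, 32), (635, 29), (630, 30), (625, 31), (620, 30), (615, 32), (610, 31), (605, 30), (600, 64), (595, 92), (590, 83), (585, 123), (580, 110), (575, 114), (570, 115), (565, 134), (560, 175), (555, 195), (550, 197), (545, 196), (540, 193), (535, 191), (530, 188), (525, 182), (520, 178), (515, 166), (510, 114), (505, 52), (500, 29), (495, 66), (490, 97), (485, 81), (480, 106), (475, 53), (470, 30), (465, 31), (460, 29), (455, 30), (450, 31), (445, 32), (440, 30), (435, 31), (430, 30), (425, 31), (420, 31), (415, 31), (410, 30), (405, 31), (400, 31), (395, 30), (390, 77), (385, 114), (380, 50), (375, 101), (370, 184), (365, 203), (360, 205), (355, 165), (350, 104), (345, 99), (340, 101), (335, 102), (330, 103), (325, 103)]
x prof y -302 [(730, 146), (725, 151), (720, 153), (715, 148), (710, 141), (705, 117), (700, 57), (695, 80), (690, 102), (685, 48), (680, 29), (675,
[... 1791 characters left out ...]
3), (-135, 185), (-140, 119), (-145, 39), (-150, 56), (-155, 115), (-160, 65), (-165, 27), (-170, 30), (-175, 30), (-180, 30), (-185, 31), (-190, 28), (-195, 31), (-200, 30), (-205, 32), (-210, 32), (-215, 32), (-220, 31), (-225, 32), (-230, 32), (-235, 31), (-240, 36), (-245, 84), (-250, 98), (-255, 40), (-260, 63), (-265, 93), (-270, 51), (-275, 31), (-280, 31), (-285, 30), (-290, 31), (-295, 30), (-300, 30), (-305, 29), (-310, 31), (-315, 31), (-320, 30), (-325, 30), (-330, 33), (-335, 30), (-340, 32), (-345, 31), (-350, 31), (-355, 72), (-360, 104), (-365, 47), (-370, 59), (-375, 146), (-380, 177), (-385, 179), (-390, 181), (-395, 183), (-400, 187), (-405, 190), (-410, 184), (-415, 153)]
```

View pics/ortho0.png

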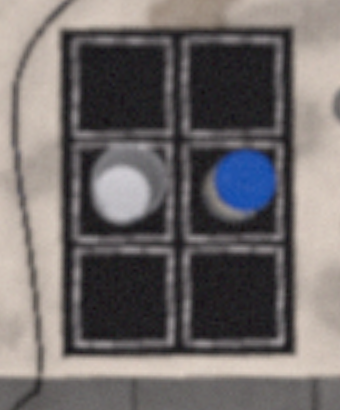

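Run:
```python
from m import *
im=load('top0')
hsv=cv2.cvtColor(im['color'],cv2.COLOR_RGB2HSV); H,S,V=cv2.split(hsv)
w=((S<17)&(V>170)).astype(np.uint8)
print('tall',blob(im,w,(255,222,294,260),92))
print('small',blob(im,w,(215,238,250,268),62))
y=((S>50)&(V>140)).astype(np.uint8)
print('weight',blob(im,y,(180,228,202,252),26))
t=((S<19)&(V>165)).astype(np.uint8); t[:]=t
print('timer',blob(im,cv2.morphologyEx(t,cv2.MORPH_CLOSE,np.ones((9,9),np.uint8)),(412,195,446,228),20))
o=ortho(im,450,590,-530,-390,20,.5); o2=ortho(im,380,520,180,320,14,.5);cv2.imwrite('pics/o1.png',np.hstack([o,o2])[:,:,::-1])
b=((H>100)&(H<130)&(S>120)).astype(np.uint8); print('cj',blob(im,b,(360,185,400,225),75)); print('look',blob(im,b,(405,165,435,190),50))
```

```text
tall (array([437.3,  -1.2]), 'encl', array([437.8,  -0.6]), 65.1, 'px', array([273.4, 240. ]), ((437.5430908203125, -1.4040985107421875), (58.14609909057617, 60.86095428466797), 89.5845947265625))
small (array([407.3, 120.8]), 'encl', array([407.4, 120.2]), 51.2, 'px', array([231.1, 252.4]), ((406.9964904785156, 121.18836212158203), (48.07159423828125, 45.040740966796875), 0.7777483463287354))
weight (array([449.3, 244.9]), 'encl', array([449.5, 245.2]), 30.9, 'px', array([191.2, 239.3]), ((449.5556335449219, 244.67263793945312), (27.539047241210938, 28.009578704833984), 45.418331146240234))
timer (array([ 516.6, -458.8]), 'encl', array([ 515.9, -458.1]), 78.9, 'px', array([428.1, 212. ]), ((516.6607055664062, -458.9806823730469), (60.137413024902344, 66.11432647705078), 69.73827362060547))
cj (array([ 539.3, -312.5]), 'encl', array([ 539.3, -312.8]), 62.6, 'px', array([382.4, 202.5]), ((539.4486694335938, -312.59771728515625), (54.728271484375, 55.31898880004883), 88.85585021972656))
look (array([ 624.2, -432.1]), 'encl', array([ 624.1, -432.1]), 35.6, 'px', array([419.5, 175. ]), ((624.1376953125, -432.1446838378906), (33.43518829345703, 30.5610408782959), 88.90077209472656))
```

View pics/o1.png

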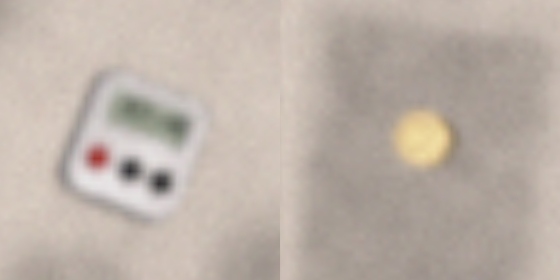

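```bash
cat > go.py <<'E'
import sys
from h import *
from scipy.spatial.transform import Rotation as R
def go(x,y,z,az):
    s=bot.observe(); r=R.from_quat(s['eef_rot']); p=s['eef_pos']; X=r.as_matrix()[:,0]
    cur=np.degrees(np.arctan2(X[1],X[0])); d=(az-cur+90)%180-90
    tgt=R.from_euler('z',cur+d,degrees=True)*R.from_euler('x',180,degrees=True)
    lin=r.inv().apply(np.array([x,y,z])-p)/1000; ang=(r.inv()*tgt).as_rotvec()
    print('lin',lin.round(4),'ang',ang.round(4),'| pos',p.round(1),'jawaz',cur.round(1),'q',s['joint_pos'].round(2),'F',s['force'].round(1),'op',round(s['opening'],1),'t',s['clock'])
if __name__=='__main__': go(*map(float,sys.argv[1:5]))
E
python3 go.py 437.3 -1.2 200 0; python3 go.py 437.3 -1.2 30 0
```

```text
lin [ 0.4391 -0.4068 -0.0025] ang [-9.000e-04 -1.100e-03  1.192e+00] | pos [221.7 557.2 196.8] jawaz -111.7 q [ 1.53  0.04  0.08 -0.   -1.62 -0.33] F [ 0.5 -0.6 -1. ] op 85.2 t 0.15
lin [ 0.4389 -0.4068  0.1675] ang [-9.000e-04 -1.100e-03  1.192e+00] | pos [221.7 557.2 196.8] jawaz -111.7 q [ 1.53  0.04  0.08 -0.   -1.62 -0.33] F [ 0.5 -0.6 -1. ] op 85.2 t 0.15
```

Emit:
apply_moves(
  moves=[
    {"linear": [0.02, -0.018, 0], "angular": [0, 0, 0.05], "jaw": 0},
    {"linear": [0.05, -0.046, 0], "angular": [0, 0, 0.13], "jaw": 0},
    {"linear": [0.085, -0.079, 0], "angular": [0, 0, 0.23], "jaw": 0},
    {"linear": [0.12, -0.111, 0], "angular": [0, 0, 0.33], "jaw": 0},
    {"linear": [0.155, -0.144, 0], "angular": [0, 0, 0.43], "jaw": 0},
    {"linear": [0.19, -0.176, 0], "angular": [0, 0, 0.53], "jaw": 0},
    {"linear": [0.22, -0.204, 0], "angular": [0, 0, 0.62], "jaw": 0},
    {"linear": [0.24, -0.222, 0], "angular": [0, 0, 0.68], "jaw": 0},
  ],
)

```text
clock: 0.95
eef_pos: [339.9, 250.1, 197.9]
eef_rot: [-0.251, 0.968, 0.0, 0.0]
force: [0.4, 0.5, 0.6]
opening: 85.5
```

```bash
python3 go.py 437.3 -1.2 200 0
```

```text
lin [ 0.037  -0.267  -0.0023] ang [0.0006 0.0007 0.5076] | pos [339.9 250.1 197.9] jawaz -150.9 q [ 1.12 -0.45 -0.33  0.   -1.69 -0.61] F [0.4 0.5 0.6] op 85.5 t 0.95
```

Run:
```python
from h import *
a=grab('side','side1')['color']; b=grab('top','top1')['color']
cv2.imwrite('pics/both1.png',np.vstack([a[:300],b[80:]])[:, :, ::-1])
```

```text
(no output)
```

View pics/both1.png

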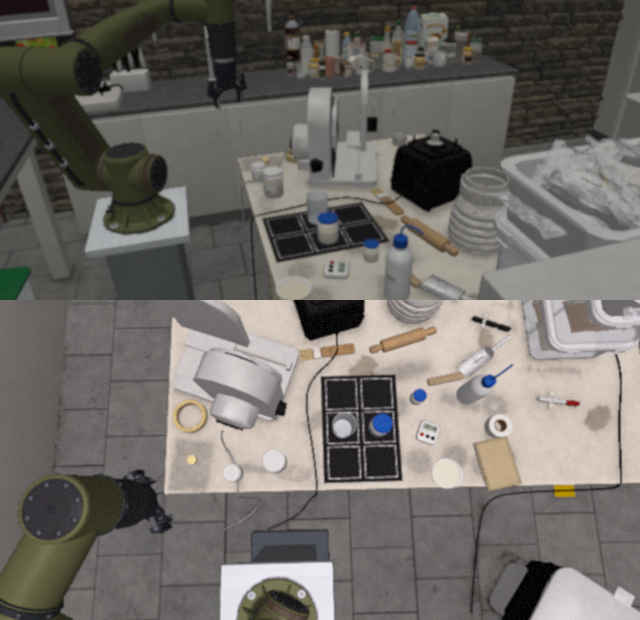

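Run:
```python
from h import *
im=load('top1')
P={}
for n,(u,v) in dict(wristtop=(55,288),wr2=(80,285),forearm=(40,340),fore2=(25,390),wl=(115,285),wl2=(135,280),wl3=(150,275),base=(276,385)).items(): print(n,pts(im,[(u,v)])[0].round(0))
# slicer extents by height
vv,uu=np.mgrid[40:230,160:310]; p=pts(im,np.c_[uu.ravel(),vv.ravel()])
for lo in range(40,400,40):
    s=p[(p[:,2]>lo)&(p[:,2]<lo+40)]
    if len(s): print(lo,len(s),'x',s[:,0].min().round(),s[:,0].max().round(),'y',s[:,1].min().round(),s[:,1].max().round())
s=p[(p[:,2]>40)&(p[:,1]<-20)&(p[:,0]>500)]; print(s.round(0)[::6])
```

```text
wristtop [340. 242. 640.]
wr2 [343. 210. 639.]
forearm [271. 268. 619.]
fore2 [207. 284. 615.]
wl [340. 200. 562.]
wl2 [345. 204. 482.]
wl3 [352. 213. 395.]
base [ 92. -17. 201.]
40 496 x 488.0 1037.0 y -107.0 261.0
80 1309 x 468.0 991.0 y -107.0 273.0
120 944 x 517.0 998.0 y -107.0 272.0
160 2235 x 525.0 1000.0 y -110.0 276.0
200 790 x 562.0 973.0 y -110.0 276.0
240 1198 x 563.0 842.0 y -25.0 274.0
280 2563 x 568.0 855.0 y -9.0 259.0
320 1002 x 588.0 845.0 y 40.0 237.0
[[1000.  -65.  162.]
 [ 998.  -82.  164.]
 [ 997.  -99.  164.]
 [ 997.  -65.  161.]
 [ 993.  -82.  167.]
 [ 982.  -99.  185.]
 [ 992.  -65.  164.]
 [ 987.  -82.  172.]
 [ 979.  -99.  184.]
 [ 989.  -62.  164.]
 [ 986.  -79.  168.]
 [ 975.  -96.  186.]
 [ 986.  -59.  164.]
 [ 982.  -76.  169.]
 [ 974.  -94.  183.]
 [ 970. -110.  190.]
 [ 979.  -71.  170.]
 [ 972.  -88.  181.]
 [ 961. -105.  199.]
 [ 978.  -65.  166.]
 [ 966.  -82.  186.]
 [ 958.  -99.  198.]
 [ 978.  -59.  161.]
 [ 974.  -76.  168.]
 [ 956.  -94.  198.]
 [ 966. -110.  180.]
 [ 970.  -68.  169.]
 [ 963.  -85.  181.]
 [ 953. -102.  197.]
 [ 974.  -59.  1
[... 4093 characters left out ...]
 238.]
 [ 621.  -24.  235.]
 [ 617.  -22.  241.]
 [ 616.  -24.  235.]
 [ 621.  -26.  206.]
 [ 623.  -28.  188.]
 [ 626.  -29.  165.]
 [ 625.  -28.  158.]
 [ 624.  -28.  151.]
 [ 623.  -27.  147.]
 [ 623.  -27.  136.]
 [ 621.  -26.  130.]
 [ 620.  -26.  125.]
 [ 623.  -27.   98.]
 [ 621.  -26.   95.]
 [ 625.  -27.   66.]
 [ 605.  -20.  126.]
 [ 611.  -23.   87.]
 [ 600.  -22.  113.]
 [ 597.  -27.  109.]
 [ 594.  -27.  113.]
 [ 591.  -22.  114.]
 [ 592.  -38.  107.]
 [ 588.  -36.  111.]
 [ 584.  -33.  116.]
 [ 582.  -30.  116.]
 [ 579.  -28.  116.]
 [ 577.  -25.  113.]
 [ 573.  -25.  116.]
 [ 571.  -25.  113.]
 [ 568.  -25.  115.]
 [ 566.  -24.  110.]
 [ 563.  -24.  109.]
 [ 561.  -27.  105.]]
```

Emit:
apply_moves(
  moves=[
    {"linear": [0.004, -0.025, 0], "angular": [0, 0, 0.06], "jaw": 0},
    {"linear": [0.009, -0.065, 0], "angular": [0, 0, 0.14], "jaw": 0},
    {"linear": [0.015, -0.11, 0], "angular": [0, 0, 0.22], "jaw": 0},
    {"linear": [0.022, -0.16, 0], "angular": [0, 0, 0.31], "jaw": 0},
    {"linear": [0.029, -0.205, 0], "angular": [0, 0, 0.4], "jaw": 0},
    {"linear": [0.034, -0.245, 0], "angular": [0, 0, 0.47], "jaw": 0},
    {"linear": [0.037, -0.267, 0], "angular": [0, 0, 0.508], "jaw": 0},
    {"linear": [0.037, -0.267, 0], "angular": [0, 0, 0.508], "jaw": 0},
  ],
)

```text
clock: 1.85
eef_pos: [438.3, -0.4, 197.0]
eef_rot: [0.0, 1.0, -0.0, -0.001]
force: [0.2, 0.5, 0.1]
opening: 85.5
```

```bash
python3 go.py 437.3 -1.2 30 0
python3 - <<'E'
from h import *
a=grab('wrist','w2')['color']; b=grab('side','side2')['color']
cv2.imwrite('pics/both2.png',np.vstack([cv2.resize(a,(480,300)),cv2.resize(b,(480,300))])[:, :, ::-1])
E
```

```text
lin [ 0.0008 -0.0006  0.167 ] ang [-0.0008 -0.0013 -0.0002] | pos [ 4.383e+02 -4.000e-01  1.970e+02] jawaz 180.0 q [ 0.46 -0.4  -0.3   0.   -1.67 -0.46] F [0.2 0.5 0.1] op 85.5 t 1.85
```

View pics/both2.png

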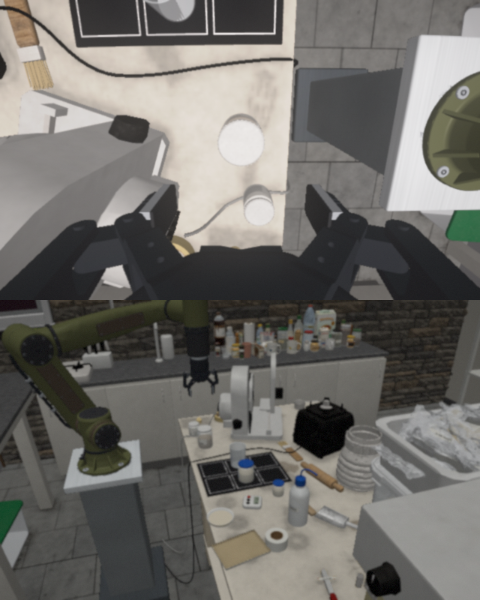

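Run:
```python
from m import *
im=load('w2')
print(proj(im,[[437.3,-1.2,92],[407.3,120.8,62],[438,0,30]]).round(0))
for box,zr in (((270,130,370,240),(80,105)),((310,230,380,310),(50,75))):
    x0,y0,x1,y1=box; vv,uu=np.mgrid[y0:y1,x0:x1]; p=pts(im,np.c_[uu.ravel(),vv.ravel()]); s=p[(p[:,2]>zr[0])&(p[:,2]<zr[1])]
    print(len(s),s.mean(0).round(1),((s.min(0)+s.max(0))/2).round(1),(s.max(0)-s.min(0)).round(1),np.median(s[:,2]).round(1))
```

```text
[[322. 190.]
 [346. 282.]
 [321. 180.]]
3109 [438.8  -1.2  92.3] [4.388e+02 1.000e-01 8.950e+01] [64.4 65.1 12.5] 92.4
1324 [409.6 118.9  61.2] [409.4 122.2  57.3] [50.6 50.3 14.6] 62.2
```

Emit:
apply_moves(
  moves=[
    {"linear": [0, -0.0006, 0.03], "angular": [0, 0, 0], "jaw": 0},
    {"linear": [0, -0.0006, 0.065], "angular": [0, 0, 0], "jaw": 0},
    {"linear": [0, -0.0006, 0.1], "angular": [0, 0, 0], "jaw": 0},
    {"linear": [0, -0.0006, 0.125], "angular": [0, 0, 0], "jaw": 0},
    {"linear": [0, -0.0006, 0.145], "angular": [0, 0, 0], "jaw": 0},
    {"linear": [0, -0.0006, 0.16], "angular": [0, 0, 0], "jaw": 0},
    {"linear": [0, -0.0006, 0.167], "angular": [0, 0, 0], "jaw": 0},
    {"linear": [0, -0.0006, 0.167], "angular": [0, 0, 0], "jaw": 0},
  ],
)

```text
clock: 2.75
eef_pos: [437.6, 1.3, 30.2]
eef_rot: [-0.003, 1.0, -0.0, -0.0]
force: [-0.5, -0.1, 0.7]
opening: 85.5
```

Emit:
apply_moves(
  moves=[
    {"linear": [0, 0, 0], "angular": [0, 0, 0], "jaw": 1},
    {"linear": [0, 0, 0], "angular": [0, 0, 0], "jaw": 1},
    {"linear": [0, 0, 0], "angular": [0, 0, 0], "jaw": 1},
    {"linear": [0, 0, 0], "angular": [0, 0, 0], "jaw": 1},
    {"linear": [0, 0, 0], "angular": [0, 0, 0], "jaw": 1},
  ],
  force=40,
)

```text
clock: 3.25
eef_pos: [438.7, 1.0, 32.5]
eef_rot: [-0.002, 1.0, 0.0, 0.001]
force: [-3.4, 0.5, 5.7]
opening: 62.8
```

Emit:
apply_moves(
  moves=[
    {"linear": [0, 0, -0.005], "angular": [0, 0, 0], "jaw": 1},
    {"linear": [0, 0, -0.02], "angular": [0, 0, 0], "jaw": 1},
    {"linear": [0, 0, -0.045], "angular": [0, 0, 0], "jaw": 1},
    {"linear": [0, 0, -0.075], "angular": [0, 0, 0], "jaw": 1},
    {"linear": [0, 0, -0.105], "angular": [0, 0, 0], "jaw": 1},
    {"linear": [0, 0, -0.12], "angular": [0, 0, 0], "jaw": 1},
    {"linear": [0, 0, -0.12], "angular": [0, 0, 0], "jaw": 1},
  ],
)

```text
clock: 3.95
eef_pos: [439.1, 1.2, 153.2]
eef_rot: [-0.002, 1.0, 0.001, 0.002]
force: [0.1, -0.3, -2.4]
opening: 62.0
```

```bash
python3 go.py 450 -250 155 -30;python3 go.py 643.9 -312 155 -30
python3 - <<'E'
from h import *
a=grab('top','t3')['color']; b=grab('side','side3')['color']
cv2.imwrite('pics/both3.png',np.vstack([cv2.resize(a,(480,300)),cv2.resize(b,(480,300))])[:, :, ::-1])
E
```

```text
lin [-0.01   -0.2512 -0.0021] ang [0.0024 0.0037 0.5275] | pos [439.1   1.2 153.2] jawaz -179.8 q [ 0.47 -0.41 -0.39  0.   -1.59 -0.46] F [ 0.1 -0.3 -2.4] op 62.0 t 3.95
lin [-0.2036 -0.314  -0.0014] ang [0.0024 0.0037 0.5275] | pos [439.1   1.2 153.2] jawaz -179.8 q [ 0.47 -0.41 -0.39  0.   -1.59 -0.46] F [ 0.1 -0.3 -2.4] op 62.0 t 3.95
```

View pics/both3.png

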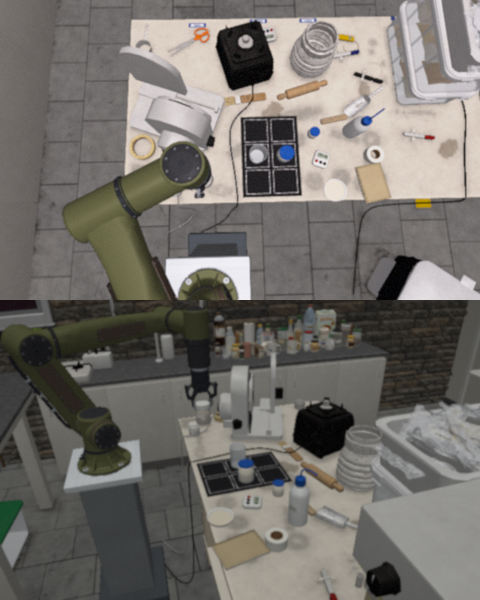

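Run:
```python
from h import *
im=load('t3')
for u,v in [(185,163),(165,180),(145,190),(125,205),(100,215),(75,215),(90,240),(110,260),(130,280)]:
    print((u,v),pts(im,[(u*4//3,v*4//3)])[0].round(0))
print(load('top0')['z_map'].shape)
```

```text
(185, 163) [437.  -6. 593.]
(165, 180) [405.  37. 574.]
(145, 190) [385.  78. 577.]
(125, 205) [356. 118. 576.]
(100, 215) [338. 167. 575.]
(75, 215) [339. 215. 577.]
(90, 240) [287. 189. 561.]
(110, 260) [250. 145. 569.]
(130, 280) [212. 102. 573.]
(400, 640)
```

Run:
```python
from h import *
im=load('top0'); vv,uu=np.mgrid[40:240,160:320]; p=pts(im,np.c_[uu.ravel(),vv.ravel()])
for y in range(-60,120,20):
    row=[]
    for x in range(500,800,25):
        s=p[(abs(p[:,0]-x-12)<12.5)&(abs(p[:,1]-y-10)<10)]; row.append(int(np.percentile(s[:,2],97)) if len(s) else -1)
    print(y,row)
# forearm bottom from side3
im=load('side3'); c=im['color']; hsv=cv2.cvtColor(c,cv2.COLOR_RGB2HSV)
m=(hsv[...,0]>22)&(hsv[...,0]<48)&(hsv[...,1]>70)
vv,uu=np.nonzero(m); ok=(vv<140)|(1>2); p=pts(im,np.c_[uu,vv])
for lo in range(250,520,30):
    s=p[(p[:,0]>lo)&(p[:,0]<lo+30)&(p[:,2]>100)&(p[:,1]>-100)&(p[:,1]<300)]
    if len(s): print(lo,len(s),np.percentile(s[:,2],[1,50,99]).round(),np.percentile(s[:,1],[1,50,99]).round())
```

```text
-60 [4, 3, 3, 5, 4, 4, 3, 35, 62, 59, 38, 36]
-40 [4, 3, 114, 118, 248, 252, 69, 37, 58, 58, 37, 38]
-20 [5, 3, 252, 271, 282, 290, 264, -1, 37, 59, 36, 38]
0 [3, 5, 284, 297, 303, 307, 278, -1, 35, 59, 37, 37]
20 [3, 3, 290, 309, 313, 317, 301, 280, -1, 59, 59, 38]
40 [144, 176, 181, 317, 321, 323, 322, 290, -1, 52, 57, 36]
60 [157, 185, 191, 321, 323, 324, 324, 291, -1, -1, 257, 277]
80 [144, 190, 197, 321, 322, 322, 322, 290, -1, -1, 276, 310]
100 [39, 194, 198, 227, 321, 322, 318, 309, 268, -1, 87, 323]
250 289 [498. 541. 571.] [ 79.  92. 157.]
280 295 [501. 546. 575.] [ 92. 104. 222.]
310 247 [501. 559. 580.] [101. 118. 233.]
340 293 [500. 543. 579.] [ 38.  80. 183.]
370 451 [495. 549. 592.] [-28.  14. 102.]
400 421 [491. 542. 591.] [-47. -38. -23.]
430 386 [491. 543. 591.] [-50. -43. -35.]
460 199 [494. 544. 592.] [-44. -32. -12.]
```

View pics/side3.png

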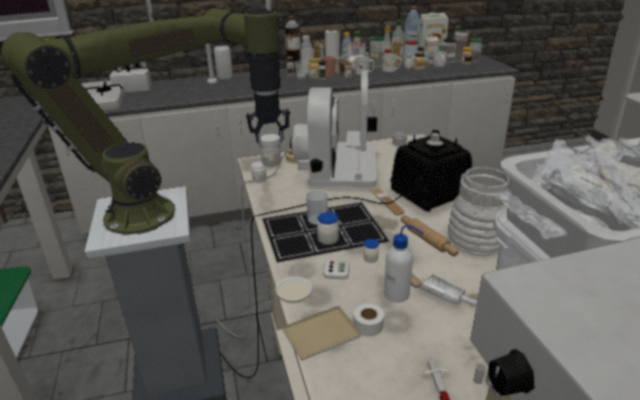

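Emit:
apply_moves(
  moves=[
    {"linear": [0, -0.015, 0], "angular": [0, 0, 0.04], "jaw": 1},
    {"linear": [0, -0.045, 0], "angular": [0, 0, 0.12], "jaw": 1},
    {"linear": [-0.002, -0.08, 0], "angular": [0, 0, 0.2], "jaw": 1},
    {"linear": [-0.005, -0.115, 0], "angular": [0, 0, 0.28], "jaw": 1},
    {"linear": [-0.01, -0.15, 0], "angular": [0, 0, 0.36], "jaw": 1},
    {"linear": [-0.02, -0.18, 0], "angular": [0, 0, 0.44], "jaw": 1},
    {"linear": [-0.035, -0.205, 0], "angular": [0, 0, 0.5], "jaw": 1},
    {"linear": [-0.055, -0.225, 0], "angular": [0, 0, 0.527], "jaw": 1},
  ],
)

```text
clock: 4.85
eef_pos: [493.0, -225.3, 148.4]
eef_rot: [0.26, 0.966, -0.0, -0.002]
force: [0.1, 0.8, -1.5]
opening: 62.5
```

```bash
python3 go.py 643.9 -312 155 -30
```

```text
lin [-0.174   0.0009 -0.0072] ang [-0.001  -0.0031 -0.0028] | pos [ 493.  -225.3  148.4] jawaz 149.8 q [-0.06 -0.11 -0.15 -0.   -1.53 -0.47] F [ 0.1  0.8 -1.5] op 62.5 t 4.85
```

Emit:
apply_moves(
  moves=[
    {"linear": [-0.015, 0, -0.005], "angular": [0, 0, 0], "jaw": 1},
    {"linear": [-0.045, 0, -0.005], "angular": [0, 0, 0], "jaw": 1},
    {"linear": [-0.08, 0, -0.005], "angular": [0, 0, 0], "jaw": 1},
    {"linear": [-0.115, 0, -0.005], "angular": [0, 0, 0], "jaw": 1},
    {"linear": [-0.145, 0, -0.005], "angular": [0, 0, 0], "jaw": 1},
    {"linear": [-0.165, 0, -0.005], "angular": [0, 0, 0], "jaw": 1},
    {"linear": [-0.174, 0, -0.005], "angular": [0, 0, 0], "jaw": 1},
    {"linear": [-0.174, 0, -0.005], "angular": [0, 0, 0], "jaw": 1},
  ],
)

```text
clock: 5.65
eef_pos: [644.2, -310.9, 151.4]
eef_rot: [0.259, 0.966, 0.0, -0.003]
force: [-0.7, 0.5, -2.2]
opening: 62.8
```

```bash
python3 go.py 643.9 -312 35 -30
python3 - <<'E'
from h import *
a=grab('wrist','w4')['color']; b=grab('side','side4')['color']
cv2.imwrite('pics/both4.png',np.vstack([cv2.resize(a,(480,300)),cv2.resize(b,(480,300))])[:, :, ::-1])
E
```

```text
lin [-0.001  -0.001   0.1164] ang [-0.0013 -0.0055  0.    ] | pos [ 644.2 -310.9  151.4] jawaz 150.0 q [-0.17  0.35  0.36 -0.   -1.58 -0.35] F [-0.7  0.5 -2.2] op 62.8 t 5.65
```

View pics/both4.png

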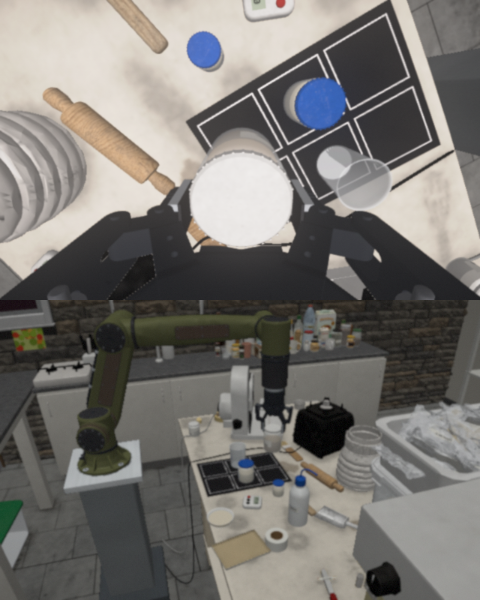

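Run:
```python
from h import *
im=load('w4')
vv,uu=np.mgrid[190:335,245:400]; p=pts(im,np.c_[uu.ravel(),vv.ravel()]); g=im['color'][vv.ravel(),uu.ravel()]
s=p[(p[:,2]>203)&(p[:,2]<225)&(g.min(1)>150)]; print(len(s),np.median(s,0).round(1),s.mean(0).round(1),((s.min(0)+s.max(0))/2).round(1),(s.max(0)-s.min(0)).round(1))
# mat from wrist: ortho
o=ortho(im,560,720,-400,-180,4); cv2.imwrite('pics/o4.png',o[:,:,::-1])
print(pts(im,[(300,105),(430,100)]).round(0))
```

```text
13850 [ 642.  -315.   211.1] [ 642.3 -314.5  211. ] [ 643.8 -312.1  208.3] [64.6 65.3 10.6]
[[ 621. -396.    2.]
 [ 497. -330.    5.]]
```

View pics/w4.png

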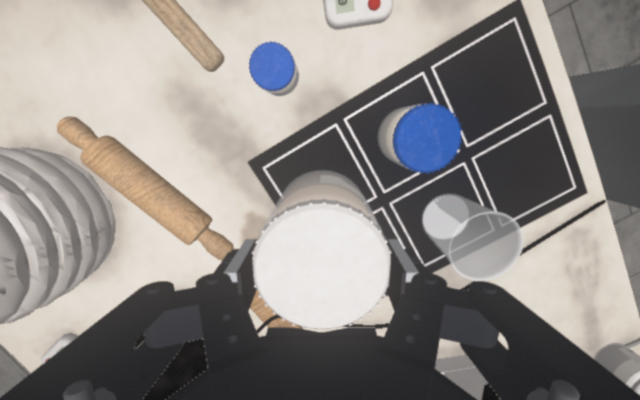

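Run:
```python
from h import *
im=load('w4')
print(onplane(im,[(248,162),(519,1),(586,193)],4).round(1))
print('square lines BR: back-right, front-right corners',onplane(im,[(263.5,167.5),(340,122)],4).round(1))
print('FR square corners: br, fr, fl, bl',onplane(im,[(433,70),(515,17),(547,104),(462,145)],4).round(1))
```

```text
[[ 702.9 -372.3    4. ]
 [ 376.8 -372.5    4. ]
 [ 375.4 -141.2    4. ]]
square lines BR: back-right, front-right corners [[ 691.2 -358.3    4. ]
 [ 591.9 -358.4    4. ]]
FR square corners: br, fr, fl, bl [[ 481.2 -356.1    4. ]
 [ 385.9 -360.8    4. ]
 [ 385.1 -262.7    4. ]
 [ 485.2 -268.6    4. ]]
```

Emit:
apply_moves(
  moves=[
    {"linear": [0, 0, 0.015], "angular": [0, 0, 0], "jaw": 1},
    {"linear": [0, 0, 0.04], "angular": [0, 0, 0], "jaw": 1},
    {"linear": [0, 0, 0.065], "angular": [0, 0, 0], "jaw": 1},
    {"linear": [0, 0, 0.085], "angular": [0, 0, 0], "jaw": 1},
    {"linear": [0, 0, 0.1], "angular": [0, 0, 0], "jaw": 1},
    {"linear": [0, 0, 0.107], "angular": [0, 0, 0], "jaw": 1},
    {"linear": [0, 0, 0.11], "angular": [0, 0, 0], "jaw": 1},
    {"linear": [0, 0, 0.11], "angular": [0, 0, 0], "jaw": 1},
  ],
)

```text
clock: 6.55
eef_pos: [644.8, -310.9, 46.1]
eef_rot: [0.258, 0.966, -0.0, 0.0]
force: [-0.4, -0.3, -2.4]
opening: 62.7
```

Emit:
apply_moves(
  moves=[
    {"linear": [0, 0, 0.002], "angular": [0, 0, 0], "jaw": 1},
    {"linear": [0, 0, 0.003], "angular": [0, 0, 0], "jaw": 1},
    {"linear": [0, 0, 0.004], "angular": [0, 0, 0], "jaw": 1},
    {"linear": [0, 0, 0.004], "angular": [0, 0, 0], "jaw": 1},
  ],
)

```text
clock: 6.95
eef_pos: [644.6, -310.8, 41.7]
eef_rot: [0.259, 0.966, -0.0, 0.0]
force: [0.1, -0.8, -2.0]
opening: 62.9
```

```bash
python3 go.py 643.9 -312 35 -30
python3 - <<'E'
from h import *
a=grab('side','s5')['color'][80:300,200:500]
cv2.imwrite('pics/s5c.png',cv2.resize(a,None,fx=2.6,fy=2.6,interpolation=cv2.INTER_CUBIC)[:,:,::-1])
E
```

```text
lin [ 0.     -0.0014  0.0067] ang [-0.      0.0002  0.0006] | pos [ 644.6 -310.8   41.7] jawaz 150.0 q [-0.17  0.38  0.19  0.   -1.38 -0.35] F [ 0.1 -0.8 -2. ] op 62.9 t 6.95
```

View pics/s5c.png

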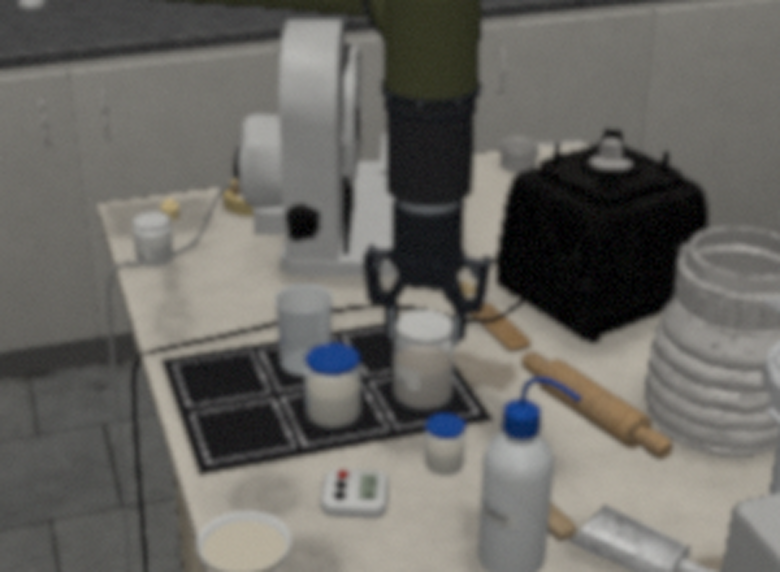

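Emit:
apply_moves(
  moves=[
    {"linear": [0, 0, 0.002], "angular": [0, 0, 0], "jaw": 1},
    {"linear": [0, 0, 0.004], "angular": [0, 0, 0], "jaw": 1},
    {"linear": [0, 0, 0.005], "angular": [0, 0, 0], "jaw": 1},
    {"linear": [0, 0, 0.005], "angular": [0, 0, 0], "jaw": 1},
  ],
)

```text
clock: 7.4
eef_pos: [644.5, -310.8, 36.7]
eef_rot: [0.259, 0.966, -0.0, -0.0]
force: [-1.2, 0.2, -0.2]
opening: 62.6
```

Emit:
apply_moves(
  moves=[
    {"linear": [0, 0, 0.001], "angular": [0, 0, 0], "jaw": 1},
    {"linear": [0, 0, 0.002], "angular": [0, 0, 0], "jaw": 1},
    {"linear": [0, 0, 0.002], "angular": [0, 0, 0], "jaw": 1},
  ],
)

```text
clock: 7.7
eef_pos: [644.6, -311.0, 36.6]
eef_rot: [0.258, 0.966, -0.0, 0.0]
force: [-4.6, 3.0, 7.1]
opening: 62.6
```

Emit:
apply_moves(
  moves=[
    {"linear": [0, 0, -0.001], "angular": [0, 0, 0], "jaw": 0.2},
    {"linear": [0, 0, -0.001], "angular": [0, 0, 0], "jaw": 0.1},
    {"linear": [0, 0, -0.001], "angular": [0, 0, 0], "jaw": 0},
    {"linear": [0, 0, -0.001], "angular": [0, 0, 0], "jaw": 0},
    {"linear": [0, 0, -0.001], "angular": [0, 0, 0], "jaw": 0},
    {"linear": [0, 0, -0.01], "angular": [0, 0, 0], "jaw": 0},
    {"linear": [0, 0, -0.03], "angular": [0, 0, 0], "jaw": 0},
    {"linear": [0, 0, -0.07], "angular": [0, 0, 0], "jaw": 0},
  ],
)

```text
clock: 8.5
eef_pos: [642.8, -310.0, 101.9]
eef_rot: [0.259, 0.966, 0.0, -0.003]
force: [1.0, -0.2, -0.5]
opening: 85.6
```

Emit:
apply_moves(
  moves=[
    {"linear": [0, 0, -0.04], "angular": [0, 0, 0], "jaw": 0},
    {"linear": [0, 0, -0.07], "angular": [0, 0, 0], "jaw": 0},
    {"linear": [0, 0, -0.08], "angular": [0, 0, 0], "jaw": 0},
  ],
)

```text
clock: 8.8
eef_pos: [645.7, -311.7, 190.9]
eef_rot: [0.259, 0.966, -0.001, 0.004]
force: [-0.7, 0.1, 0.3]
opening: 85.3
```

```bash
python3 go.py 408.5 120.7 180 0
python3 - <<'E'
from h import *
a=grab('wrist','w6')['color']; cv2.imwrite('pics/w6.png',a[:,:,::-1])
im=load('w6'); vv,uu=np.mgrid[100:340,200:440]; p=pts(im,np.c_[uu.ravel(),vv.ravel()]); g=im['color'][vv.ravel(),uu.ravel()]
s=p[(p[:,2]>88)&(p[:,2]<106)&(g.min(1)>140)&(p[:,0]>600)]; print(len(s),s.mean(0).round(1),((s.min(0)+s.max(0))/2).round(1),(s.max(0)-s.min(0)).round(1))
E
```

```text
lin [0.4216 0.256  0.0078] ang [-0.0012  0.0078 -0.5232] | pos [ 645.7 -311.7  190.9] jawaz 150.0 q [-0.17  0.35  0.42  0.   -1.64 -0.35] F [-0.7  0.1  0.3] op 85.3 t 8.8
3322 [ 643.2 -313.    96.4] [ 643.7 -311.7   93.5] [63.9 65.  10.8]
```

View pics/w6.png

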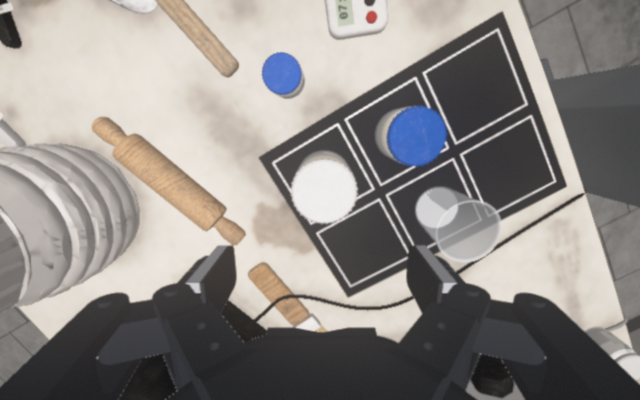

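Emit:
apply_moves(
  moves=[
    {"linear": [0.02, -0.005, 0], "angular": [0, 0, 0], "jaw": 0},
    {"linear": [0.06, -0.014, 0], "angular": [0, 0, -0.02], "jaw": 0},
    {"linear": [0.105, -0.025, 0], "angular": [0, 0, -0.08], "jaw": 0},
    {"linear": [0.15, -0.035, 0], "angular": [0, 0, -0.15], "jaw": 0},
    {"linear": [0.19, -0.035, 0], "angular": [0, 0, -0.22], "jaw": 0},
    {"linear": [0.225, -0.01, 0], "angular": [0, 0, -0.29], "jaw": 0},
    {"linear": [0.25, 0.025, 0], "angular": [0, 0, -0.36], "jaw": 0},
    {"linear": [0.273, 0.06, 0], "angular": [0, 0, -0.43], "jaw": 0},
  ],
)

```text
clock: 9.65
eef_pos: [436.7, -121.4, 183.9]
eef_rot: [0.046, 0.999, 0.0, -0.0]
force: [0.5, 0.3, 1.6]
opening: 85.4
```

```bash
python3 go.py 408.5 120.7 150 16
```

```text
lin [0.0502 0.2385 0.034 ] ang [ 4.000e-04 -1.000e-04 -3.706e-01] | pos [ 436.7 -121.4  183.9] jawaz 174.8 q [ 0.18 -0.36 -0.3  -0.   -1.64 -0.27] F [0.5 0.3 1.6] op 85.4 t 9.65
```

Emit:
apply_moves(
  moves=[
    {"linear": [0.004, 0.02, 0], "angular": [0, 0, -0.04], "jaw": 0},
    {"linear": [0.012, 0.06, 0.005], "angular": [0, 0, -0.11], "jaw": 0},
    {"linear": [0.022, 0.105, 0.01], "angular": [0, 0, -0.18], "jaw": 0},
    {"linear": [0.032, 0.15, 0.016], "angular": [0, 0, -0.25], "jaw": 0},
    {"linear": [0.041, 0.195, 0.024], "angular": [0, 0, -0.32], "jaw": 0},
    {"linear": [0.048, 0.225, 0.03], "angular": [0, 0, -0.36], "jaw": 0},
    {"linear": [0.0502, 0.2385, 0.034], "angular": [0, 0, -0.37], "jaw": 0},
    {"linear": [0.0502, 0.2385, 0.034], "angular": [0, 0, -0.37], "jaw": 0},
  ],
)

```text
clock: 10.45
eef_pos: [409.4, 120.5, 149.2]
eef_rot: [-0.139, 0.99, -0.001, -0.001]
force: [-0.4, -0.5, -0.8]
opening: 85.2
```

```bash
python3 go.py 408.5 120.7 22 16
python3 - <<'E'
from h import *
im=grab('wrist','w7')
vv,uu=np.mgrid[80:340,200:440]; p=pts(im,np.c_[uu.ravel(),vv.ravel()]); g=im['color'][vv.ravel(),uu.ravel()]
s=p[(p[:,2]>54)&(p[:,2]<75)&(g.min(1)>140)&(p[:,0]<470)]; print(len(s),s.mean(0).round(1),((s.min(0)+s.max(0))/2).round(1),(s.max(0)-s.min(0)).round(1))
E
```

```text
lin [0.0005 0.0005 0.1272] ang [-0.0007 -0.0023  0.0001] | pos [409.4 120.5 149.2] jawaz -164.0 q [ 0.76 -0.44 -0.42 -0.   -1.6  -0.48] F [-0.4 -0.5 -0.8] op 85.2 t 10.45
2145 [409.1 122.   62.3] [408.7 122.8  60.5] [50.3 51.   8.5]
```

View pics/w7.png

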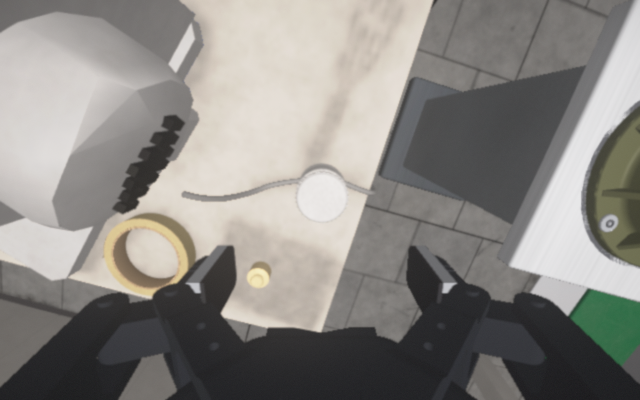

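Emit:
apply_moves(
  moves=[
    {"linear": [0, 0.001, 0.025], "angular": [0, 0, 0], "jaw": 0},
    {"linear": [0, 0.0012, 0.055], "angular": [0, 0, 0], "jaw": 0},
    {"linear": [0, 0.0012, 0.085], "angular": [0, 0, 0], "jaw": 0},
    {"linear": [0, 0.0012, 0.108], "angular": [0, 0, 0], "jaw": 0},
    {"linear": [0, 0.0012, 0.123], "angular": [0, 0, 0], "jaw": 0},
    {"linear": [0, 0.0012, 0.13], "angular": [0, 0, 0], "jaw": 0},
    {"linear": [0, 0.0012, 0.13], "angular": [0, 0, 0], "jaw": 0},
  ],
)

```text
clock: 11.2
eef_pos: [409.8, 119.6, 20.1]
eef_rot: [-0.137, 0.991, -0.0, -0.001]
force: [-0.8, 0.8, 0.0]
opening: 85.8
```

Emit:
apply_moves(
  moves=[
    {"linear": [0, 0, 0], "angular": [0, 0, 0], "jaw": 1},
    {"linear": [0, 0, 0], "angular": [0, 0, 0], "jaw": 1},
    {"linear": [0, 0, 0], "angular": [0, 0, 0], "jaw": 1},
    {"linear": [0, 0, 0], "angular": [0, 0, 0], "jaw": 1},
    {"linear": [0, 0, 0], "angular": [0, 0, 0], "jaw": 1},
    {"linear": [0, 0, 0], "angular": [0, 0, 0], "jaw": 1},
  ],
  force=40,
)

```text
clock: 11.8
eef_pos: [410.6, 121.0, 22.2]
eef_rot: [-0.138, 0.99, 0.0, 0.001]
force: [-1.2, -1.4, 5.8]
opening: 47.5
```

Run:
```python
from h import *
im=load('w7'); print('weight',onplane(im,[(259,276)],27).round(1)); print(bot.observe()['eef_pos'])
vv,uu=np.mgrid[255:295,240:280]; p=pts(im,np.c_[uu.ravel(),vv.ravel()]); s=p[(p[:,2]>13)&(p[:,2]<40)]; print(len(s),s.mean(0).round(1),((s.min(0)+s.max(0))/2).round(1),(s.max(0)-s.min(0)).round(1))
```

```text
weight [[449.8 241.7  27. ]]
[410.57867726 121.01554162  22.19232607]
381 [450.7 244.8  22.5] [451.2 248.6  21.5] [25.7 26.6 17. ]
```

Emit:
apply_moves(
  moves=[
    {"linear": [0, 0, -0.005], "angular": [0, 0, 0], "jaw": 1},
    {"linear": [0, 0, -0.02], "angular": [0, 0, 0], "jaw": 1},
    {"linear": [0, 0, -0.045], "angular": [0, 0, 0], "jaw": 1},
    {"linear": [0, 0, -0.075], "angular": [0, 0, 0], "jaw": 1},
    {"linear": [0, 0, -0.1], "angular": [0, 0, 0], "jaw": 1},
    {"linear": [0, 0, -0.11], "angular": [0, 0, 0], "jaw": 1},
  ],
)

```text
clock: 12.4
eef_pos: [410.7, 121.4, 133.3]
eef_rot: [-0.138, 0.99, 0.001, 0.002]
force: [0.8, 0.1, -1.3]
opening: 47.6
```

```bash
python3 go.py 434 -312.8 130 -30
```

```text
lin [ 0.0964 -0.424   0.0025] ang [0.0025 0.0029 0.8007] | pos [410.7 121.4 133.3] jawaz -164.1 q [ 0.76 -0.45 -0.45  0.   -1.57 -0.49] F [ 0.8  0.1 -1.3] op 47.6 t 12.4
```

Emit:
apply_moves(
  moves=[
    {"linear": [0.004, -0.018, 0], "angular": [0, 0, 0.03], "jaw": 1},
    {"linear": [0.011, -0.048, 0], "angular": [0, 0, 0.09], "jaw": 1},
    {"linear": [0.019, -0.085, 0], "angular": [0, 0, 0.16], "jaw": 1},
    {"linear": [0.028, -0.125, 0], "angular": [0, 0, 0.24], "jaw": 1},
    {"linear": [0.037, -0.165, 0], "angular": [0, 0, 0.32], "jaw": 1},
    {"linear": [0.046, -0.205, 0], "angular": [0, 0, 0.4], "jaw": 1},
    {"linear": [0.055, -0.245, 0], "angular": [0, 0, 0.48], "jaw": 1},
    {"linear": [0.063, -0.28, 0], "angular": [0, 0, 0.56], "jaw": 1},
  ],
)

```text
clock: 13.2
eef_pos: [425.2, -167.4, 129.6]
eef_rot: [0.143, 0.99, 0.0, -0.001]
force: [0.5, 0.8, -1.3]
opening: 47.1
```

```bash
python3 go.py 434 -312.8 130 -30
```

```text
lin [-0.0496 -0.137  -0.0005] ang [ 1.000e-04 -1.200e-03  2.368e-01] | pos [ 425.2 -167.4  129.6] jawaz 163.6 q [ 0.07 -0.35 -0.39 -0.   -1.54 -0.36] F [ 0.5  0.8 -1.3] op 47.1 t 13.2
```

Emit:
apply_moves(
  moves=[
    {"linear": [-0.012, -0.032, 0], "angular": [0, 0, 0.06], "jaw": 1},
    {"linear": [-0.025, -0.068, 0], "angular": [0, 0, 0.13], "jaw": 1},
    {"linear": [-0.037, -0.102, 0], "angular": [0, 0, 0.19], "jaw": 1},
    {"linear": [-0.045, -0.125, 0], "angular": [0, 0, 0.225], "jaw": 1},
    {"linear": [-0.0496, -0.137, 0], "angular": [0, 0, 0.237], "jaw": 1},
    {"linear": [-0.0496, -0.137, 0], "angular": [0, 0, 0.237], "jaw": 1},
    {"linear": [-0.0496, -0.137, 0], "angular": [0, 0, 0.237], "jaw": 1},
  ],
)

```text
clock: 13.9
eef_pos: [435.0, -310.5, 129.9]
eef_rot: [0.257, 0.966, 0.0, -0.001]
force: [-0.4, -0.2, -1.6]
opening: 48.0
```

```bash
python3 go.py 434 -312.8 26 -30
python3 - <<'E'
from h import *
im=grab('wrist','w8')
vv,uu=np.mgrid[80:340,200:440]; p=pts(im,np.c_[uu.ravel(),vv.ravel()]); g=im['color'][vv.ravel(),uu.ravel()]
s=p[(p[:,2]>164)&(p[:,2]<182)&(g.min(1)>140)]; print(len(s),s.mean(0).round(1),((s.min(0)+s.max(0))/2).round(1),(s.max(0)-s.min(0)).round(1))
E
```

```text
lin [-0.0003 -0.0025  0.1039] ang [ 0.0002 -0.0012  0.004 ] | pos [ 435.  -310.5  129.9] jawaz 150.2 q [-0.24 -0.13 -0.2  -0.   -1.5  -0.28] F [-0.4 -0.2 -1.6] op 48.0 t 13.9
6553 [ 434.8 -310.8  170.2] [ 436.  -309.1  168.3] [50.8 51.   8.5]
```

View pics/w8.png

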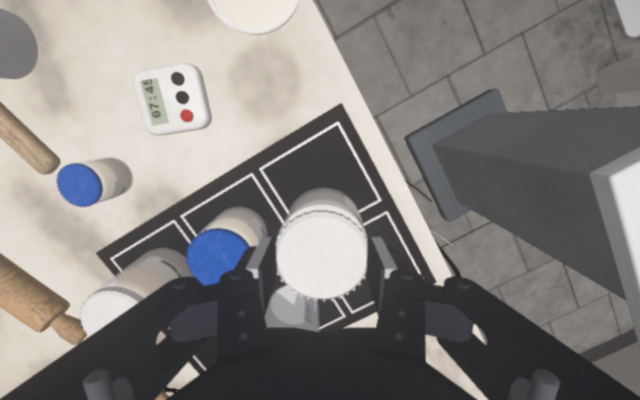

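Run:
```python
from h import *
im=load('w8')
q=onplane(im,[(262,168),(341,122.5),(383,203)],4); print(q.round(1),'centre',((q[0]+q[2])/2).round(1))
q=onplane(im,[(181,217),(255,175)],4);print(q.round(1))
vv,uu=np.mgrid[55:145,120:220]; p=pts(im,np.c_[uu.ravel(),vv.ravel()]); g=im['color'][vv.ravel(),uu.ravel()].astype(int)
m=((g.min(1)>165)&(g.max(1)-g.min(1)<22)).reshape(90,100).astype(np.uint8)
m=cv2.morphologyEx(m,cv2.MORPH_CLOSE,np.ones((25,25),np.uint8)); m=cv2.morphologyEx(m,cv2.MORPH_OPEN,np.ones((7,7),np.uint8))
c=max(cv2.findContours(m,0,1)[0],key=cv2.contourArea).reshape(-1,2)+[120,55]
print('timer',cv2.minAreaRect(onplane(im,c,20)[:,:2].astype(np.float32)), c.min(0),c.max(0))
```

```text
[[ 479.3 -359.     4. ]
 [ 384.2 -358.2    4. ]
 [ 385.2 -260.7    4. ]] centre [ 432.3 -309.8    4. ]
[[ 587.9 -358.     4. ]
 [ 489.9 -356.4    4. ]]
timer ((519.1209716796875, -458.8241882324219), (81.44518280029297, 105.32463073730469), 59.36534881591797) [120  55] [219 144]
```

Emit:
apply_moves(
  moves=[
    {"linear": [0.001, -0.002, 0.015], "angular": [0, 0, 0], "jaw": 1},
    {"linear": [0.001, -0.002, 0.04], "angular": [0, 0, 0], "jaw": 1},
    {"linear": [0.001, -0.002, 0.065], "angular": [0, 0, 0], "jaw": 1},
    {"linear": [0.001, -0.002, 0.085], "angular": [0, 0, 0], "jaw": 1},
    {"linear": [0.001, -0.002, 0.095], "angular": [0, 0, 0], "jaw": 1},
    {"linear": [0.001, -0.002, 0.098], "angular": [0, 0, 0], "jaw": 1},
    {"linear": [0.001, -0.002, 0.1], "angular": [0, 0, 0], "jaw": 1},
    {"linear": [0.001, -0.002, 0.1], "angular": [0, 0, 0], "jaw": 1},
  ],
)

```text
clock: 14.75
eef_pos: [433.9, -312.5, 31.5]
eef_rot: [0.257, 0.966, -0.0, 0.001]
force: [-0.8, -0.2, -2.2]
opening: 47.4
```

Emit:
apply_moves(
  moves=[
    {"linear": [0, 0, 0.001], "angular": [0, 0, 0], "jaw": 1},
    {"linear": [0, 0, 0.002], "angular": [0, 0, 0], "jaw": 1},
    {"linear": [0, 0, 0.002], "angular": [0, 0, 0], "jaw": 1},
  ],
)

```text
clock: 15.05
eef_pos: [433.4, -312.4, 28.8]
eef_rot: [0.257, 0.966, -0.0, 0.0]
force: [-1.0, -0.1, -1.2]
opening: 47.3
```

Emit:
apply_moves(
  moves=[
    {"linear": [0, 0, 0.001], "angular": [0, 0, 0], "jaw": 1},
    {"linear": [0, 0, 0.002], "angular": [0, 0, 0], "jaw": 1},
    {"linear": [0, 0, 0.002], "angular": [0, 0, 0], "jaw": 1},
  ],
)

```text
clock: 15.35
eef_pos: [433.3, -312.4, 26.5]
eef_rot: [0.257, 0.966, -0.0, -0.0]
force: [0.3, -0.4, -1.2]
opening: 47.6
```

Emit:
apply_moves(
  moves=[
    {"linear": [0, 0, 0.001], "angular": [0, 0, 0], "jaw": 1},
    {"linear": [0, 0, 0.002], "angular": [0, 0, 0], "jaw": 1},
    {"linear": [0, 0, 0.002], "angular": [0, 0, 0], "jaw": 1},
  ],
)

```text
clock: 15.65
eef_pos: [433.4, -312.8, 26.3]
eef_rot: [0.257, 0.966, -0.001, 0.0]
force: [-3.4, 2.0, 7.4]
opening: 47.4
```

Emit:
apply_moves(
  moves=[
    {"linear": [0, 0, -0.001], "angular": [0, 0, 0], "jaw": 0.35},
    {"linear": [0, 0, -0.001], "angular": [0, 0, 0], "jaw": 0.25},
    {"linear": [0, 0, -0.001], "angular": [0, 0, 0], "jaw": 0.1},
    {"linear": [0, 0, -0.001], "angular": [0, 0, 0], "jaw": 0},
    {"linear": [0, 0, -0.001], "angular": [0, 0, 0], "jaw": 0},
    {"linear": [0, 0, -0.015], "angular": [0, 0, 0], "jaw": 0},
    {"linear": [0, 0, -0.05], "angular": [0, 0, 0], "jaw": 0},
    {"linear": [0, 0, -0.1], "angular": [0, 0, 0], "jaw": 0},
  ],
)

```text
clock: 16.45
eef_pos: [431.9, -311.8, 124.2]
eef_rot: [0.257, 0.966, 0.0, -0.002]
force: [1.7, -0.8, 1.5]
opening: 85.4
```

```bash
python3 go.py 517.5 -458.8 130 -20;python3 - <<'E'
from h import *
im=grab('wrist','w9')
vv,uu=np.mgrid[80:340,200:440]; p=pts(im,np.c_[uu.ravel(),vv.ravel()]); g=im['color'][vv.ravel(),uu.ravel()]
s=p[(p[:,2]>58)&(p[:,2]<75)&(g.min(1)>140)&(p[:,0]<475)]; print(len(s),s.mean(0).round(1),((s.min(0)+s.max(0))/2).round(1),(s.max(0)-s.min(0)).round(1))
E
```

```text
lin [-0.1473 -0.0851 -0.0064] ang [-0.0004 -0.0047 -0.1709] | pos [ 431.9 -311.8  124.2] jawaz 150.2 q [-0.25 -0.13 -0.21 -0.   -1.49 -0.27] F [ 1.7 -0.8  1.5] op 85.4 t 16.45
2633 [ 432.9 -311.    66.3] [ 433.4 -310.2   64.6] [50.5 50.6  8.7]
```

View pics/w9.png

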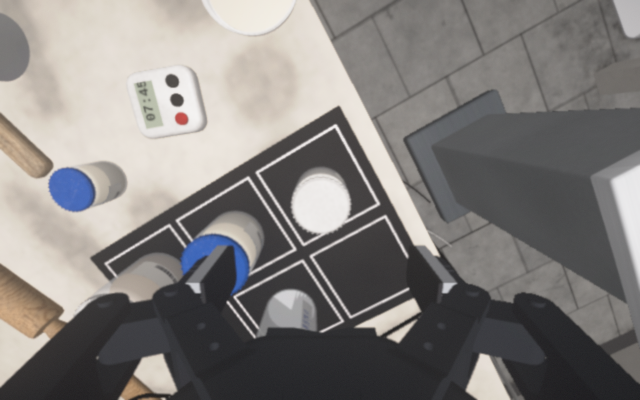

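Emit:
apply_moves(
  moves=[
    {"linear": [-0.015, -0.008, -0.006], "angular": [0, 0, -0.02], "jaw": 0},
    {"linear": [-0.045, -0.026, -0.006], "angular": [0, 0, -0.06], "jaw": 0},
    {"linear": [-0.08, -0.046, -0.006], "angular": [0, 0, -0.1], "jaw": 0},
    {"linear": [-0.115, -0.066, -0.006], "angular": [0, 0, -0.14], "jaw": 0},
    {"linear": [-0.138, -0.08, -0.006], "angular": [0, 0, -0.165], "jaw": 0},
    {"linear": [-0.1473, -0.0851, -0.006], "angular": [0, 0, -0.171], "jaw": 0},
    {"linear": [-0.1473, -0.0851, -0.006], "angular": [0, 0, -0.171], "jaw": 0},
  ],
)

```text
clock: 17.2
eef_pos: [519.0, -460.6, 130.2]
eef_rot: [0.174, 0.985, -0.0, -0.0]
force: [0.1, 0.4, 0.0]
opening: 85.1
```

```bash
python3 go.py 517.5 -458.8 3 -20;python3 - <<'E'
from h import *
im=grab('wrist','w10')
vv,uu=np.mgrid[60:340,180:460]; p=pts(im,np.c_[uu.ravel(),vv.ravel()])
m=((p[:,2]>12)&(p[:,2]<30)&(abs(p[:,0]-517)<60)&(abs(p[:,1]+459)<60)).reshape(280,280).astype(np.uint8)
m=cv2.morphologyEx(m,cv2.MORPH_OPEN,np.ones((5,5),np.uint8))
c=max(cv2.findContours(m,0,1)[0],key=cv2.contourArea).reshape(-1,2)+[180,60]
s=p[m.ravel()>0]; print(len(s),s.mean(0).round(1),np.median(s[:,2]))
print('timer',cv2.minAreaRect(s[:,:2].astype(np.float32)), cv2.minAreaRect(onplane(im,c,18)[:,:2].astype(np.float32)))
E
```

```text
lin [0.002  0.0012 0.1272] ang [-0.0003 -0.0008 -0.0012] | pos [ 519.  -460.6  130.2] jawaz 159.9 q [-0.44  0.29  0.24  0.   -1.52  0.09] F [0.1 0.4 0. ] op 85.1 t 17.2
3525 [ 518.2 -461.8   17.7] 17.66481897227851
timer ((518.7066650390625, -460.20526123046875), (61.88376998901367, 66.06254577636719), 68.48698425292969) ((518.2928466796875, -461.07275390625), (61.04087448120117, 64.98092651367188), 68.29491424560547)
```

View pics/w10.png

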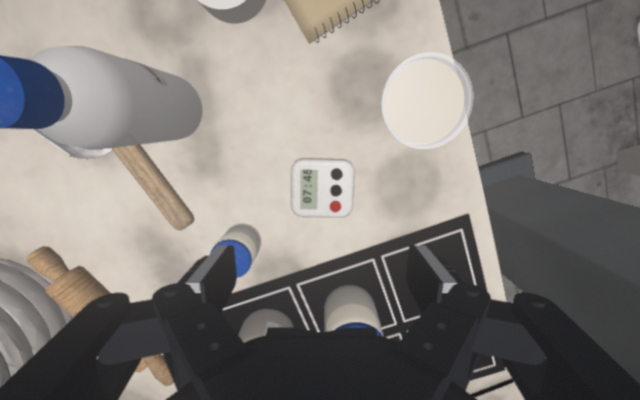

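Emit:
apply_moves(
  moves=[
    {"linear": [0, 0, 0.025], "angular": [0, 0, 0.02], "jaw": 0},
    {"linear": [0, 0, 0.055], "angular": [0, 0, 0.024], "jaw": 0},
    {"linear": [0, 0, 0.085], "angular": [0, 0, 0.024], "jaw": 0},
    {"linear": [0, 0, 0.108], "angular": [0, 0, 0.024], "jaw": 0},
    {"linear": [0, 0, 0.121], "angular": [0, 0, 0.024], "jaw": 0},
    {"linear": [0, 0, 0.127], "angular": [0, 0, 0.024], "jaw": 0},
    {"linear": [0, 0, 0.129], "angular": [0, 0, 0.024], "jaw": 0},
    {"linear": [0, 0, 0.129], "angular": [0, 0, 0.024], "jaw": 0},
  ],
)

```text
clock: 18.05
eef_pos: [519.5, -459.8, 3.1]
eef_rot: [0.185, 0.983, -0.0, 0.001]
force: [0.7, -0.1, 0.8]
opening: 85.4
```

Emit:
apply_moves(
  moves=[
    {"linear": [0, 0, 0], "angular": [0, 0, 0], "jaw": 1},
    {"linear": [0, 0, 0], "angular": [0, 0, 0], "jaw": 1},
    {"linear": [0, 0, 0], "angular": [0, 0, 0], "jaw": 1},
    {"linear": [0, 0, 0], "angular": [0, 0, 0], "jaw": 1},
    {"linear": [0, 0, 0], "angular": [0, 0, 0], "jaw": 1},
  ],
  force=40,
)

```text
clock: 18.55
eef_pos: [518.9, -459.5, 1.8]
eef_rot: [0.185, 0.983, -0.0, 0.0]
force: [0.5, -0.3, 0.2]
opening: 12.2
```

```bash
python3 - <<'E'
from h import *
a=grab('wrist','w11')['color']; b=grab('side','s11')['color'][170:320,250:490]
cv2.imwrite('pics/b11.png',np.vstack([cv2.resize(a,(480,300)),cv2.resize(b,(480,300))])[:, :, ::-1])
E
python3 go.py 518.5 -460.5 100 -20
```

```text
lin [-0.0001 -0.0011 -0.0984] ang [-0.0001 -0.0001 -0.0239] | pos [ 518.8 -459.4    1.6] jawaz 158.6 q [-0.44  0.34  0.07  0.   -1.3   0.06] F [0.2 0.6 0.1] op 0.4 t 18.65
```

View pics/b11.png

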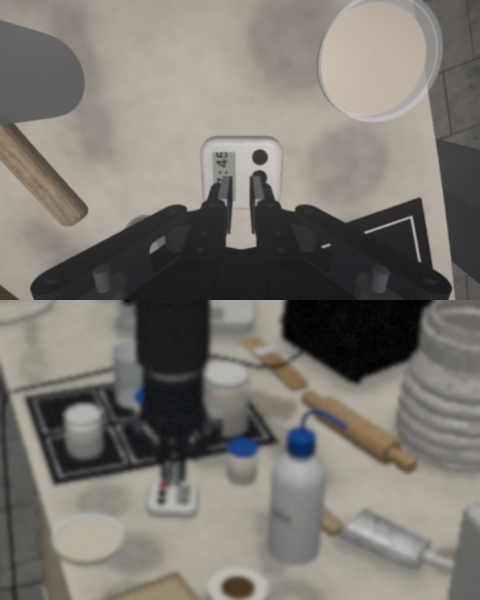

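Run:
```python
from h import *
im=load('w11')
for u,v in [(304,262),(345,262),(300,270),(350,270),(290,200),(345,205),(320,225),(300,240),(348,240),(200,280),(320,300)]: print((u,v),pts(im,[(u,v)])[0].round(1),im['color'][v,u])
a=im['color'][150:330,220:440]; cv2.imwrite('pics/w11c.png',cv2.resize(a,None,fx=3.3,fy=3.3,interpolation=cv2.INTER_CUBIC)[:,:,::-1])
```

```text
(304, 262) [ 521.7 -471.7   69.5] [49 48 47]
(345, 262) [ 505.7 -465.6   69.8] [94 93 95]
(300, 270) [ 523.7 -470.6   73. ] [133 134 137]
(350, 270) [ 504.2 -466.1   78.4] [46 46 46]
(290, 200) [ 527.3 -487.5   16.9] [188 184 180]
(345, 205) [ 498.4 -474.5   21.9] [63 60 58]
(320, 225) [ 516.6 -467.1   17.9] [192 188 185]
(300, 240) [ 524.8 -473.    46.5] [95 95 95]
(348, 240) [ 504.2 -453.4   21.2] [57 55 54]
(200, 280) [ 611.  -454.4    2.4] [181 172 161]
(320, 300) [ 539.2 -409.7    2.4] [179 170 160]
```

View pics/w11c.png

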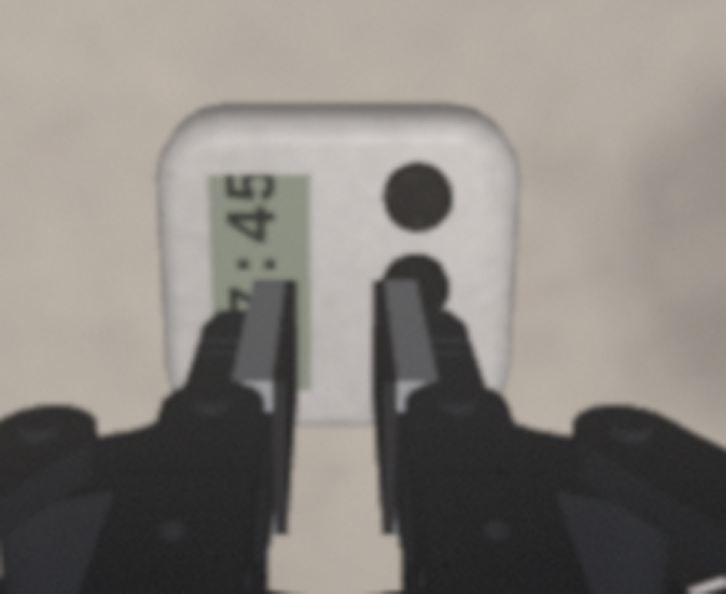

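Run:
```python
from h import *
print(bot.observe()['opening'])
grab('wrist','w12'); im=load('w12')
for v in (234,236,238,240,243,246,250): print(v,[ (u,pts(im,[(u,v)])[0].round(0).tolist()) for u in (299,302,305,334,338,342)])
cv2.imwrite('pics/w12c.png',cv2.resize(im['color'][150:330,220:440],None,fx=3.3,fy=3.3)[:,:,::-1])
```

```text
0.3805817770561271
234 [(299, [530.0, -467.0, 19.0]), (302, [529.0, -466.0, 18.0]), (305, [527.0, -465.0, 18.0]), (334, [511.0, -459.0, 18.0]), (338, [508.0, -459.0, 20.0]), (342, [506.0, -458.0, 21.0])]
236 [(299, [531.0, -465.0, 19.0]), (302, [529.0, -465.0, 19.0]), (305, [528.0, -464.0, 17.0]), (334, [511.0, -457.0, 18.0]), (338, [509.0, -458.0, 21.0]), (342, [507.0, -457.0, 20.0])]
238 [(299, [531.0, -464.0, 19.0]), (302, [530.0, -463.0, 18.0]), (305, [528.0, -463.0, 18.0]), (334, [512.0, -456.0, 18.0]), (338, [509.0, -457.0, 21.0]), (342, [507.0, -456.0, 21.0])]
240 [(299, [532.0, -463.0, 18.0]), (302, [530.0, -463.0, 19.0]), (305, [528.0, -462.0, 18.0]), (334, [509.0, -467.0, 46.0]), (338, [510.0, -456.0, 21.0]), (342, [507.0, -455.0, 21.0])]
243 [(299, [532.0, -461.0, 19.0]), (302, [531.0, -461.0, 19.0]), (305, [529.0, -460.0, 18.0]), (334, [509.0, -467.0, 49.0]), (338, [510.0, -454.0, 21.0]), (342, [508.0, -453.0, 21.0])]
246 [(299, [527.0, -470.0, 45.0]), (302, [526.0, -469.0, 44.0]), (305, [524.0, -469.0, 45.0]), (334, [509.0, -468.0, 55.0]), (338, [508.0, -463.0, 45.0]), (342, [507.0, -462.0, 45.0])]
250 [(299, [526.0, -470.0, 50.0]), (302, [525.0, -469.0, 50.0]), (305, [524.0, -468.0, 49.0]), (334, [510.0, -467.0, 57.0]), (338, [509.0, -462.0, 49.0]), (342, [507.0, -462.0, 49.0])]
```

View pics/w12c.png

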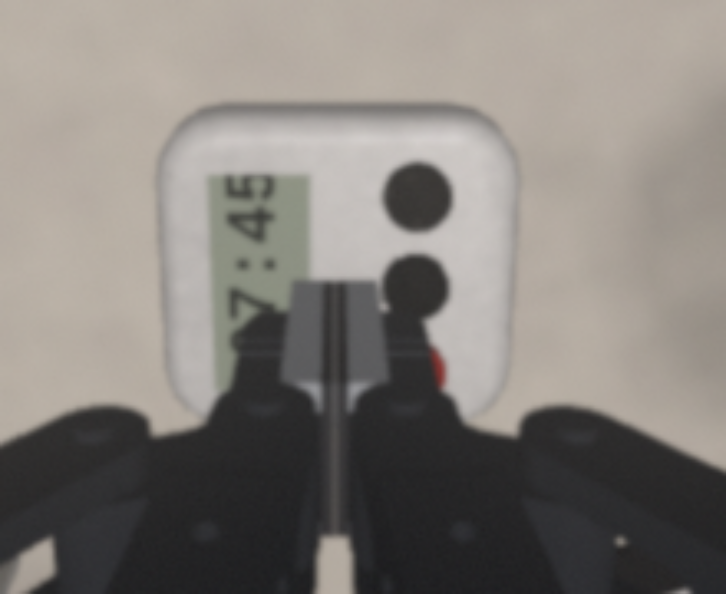

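Run:
```python
from h import *
for t,c in (('w7',149.2),('w10',130.2),('w9',124.2),('w2',197)):
    im=load(t); vv,uu=np.mgrid[235:300,180:460]; p=pts(im,np.c_[uu.ravel(),vv.ravel()])
    zc=im['z_map'][235:300,180:460]
    print(t,c,'tip px z', [ (u,v,pts(im,[(u,v)])[0].round(0).tolist()) for u,v in ((226,256),(226,262),(420,262),(416,258),(216,280))], im['cam_to_world'][:3,3].round(0))
im=load('w12'); print(im['cam_to_world'].round(3), bot.observe()['eef_pos'])
```

```text
w7 149.2 tip px z [(226, 256, [453.0, 123.0, 209.0]), (226, 262, [452.0, 126.0, 209.0]), (420, 262, [371.0, 101.0, 214.0]), (416, 258, [371.0, 101.0, 209.0]), (216, 280, [452.0, 128.0, 222.0])] [428.  57. 326.]
w10 130.2 tip px z [(226, 256, [556.0, -483.0, 189.0]), (226, 262, [496.0, -523.0, 307.0]), (420, 262, [476.0, -454.0, 194.0]), (416, 258, [476.0, -453.0, 189.0]), (216, 280, [557.0, -480.0, 203.0])] [ 496. -523.  307.]
w9 124.2 tip px z [(226, 256, [464.0, -341.0, 184.0]), (226, 262, [466.0, -338.0, 184.0]), (420, 262, [391.0, -298.0, 189.0]), (416, 258, [391.0, -298.0, 185.0]), (216, 280, [467.0, -337.0, 197.0])] [ 399. -370.  301.]
w2 197 tip px z [(226, 256, [481.0, -10.0, 257.0]), (226, 262, [482.0, -6.0, 256.0]), (420, 262, [396.0, -9.0, 262.0]), (416, 258, [396.0, -8.0, 256.0]), (216, 280, [481.0, -6.0, 271.0])] [438. -67. 374.]
[[-9.31000e-01 -3.52000e-01 -9.70000e-02  4.94496e+02]
 [ 3.65000e-01 -8.98000e-01 -2.46000e-01 -5.21461e+02]
 [-1.00000e-03 -2.65000e-01  9.64000e-01  1.78371e+02]
 [ 0.00000e+00  0.00000e+00  0.00000e+00  1.00000e+00]] [ 518.8667635  -459.45502778    1.61932879]
```

Run:
```python
from h import *
im=load('w12')
for v in (232,235,237,240,245,250,255,260,264,268): print(v,[ (u,pts(im,[(u,v)])[0].round(0).tolist(),im['color'][v,u].tolist()) for u in (312,321,330)])
print(im['z_map'][225:270:3,312])
print(proj(im,[[518.9,-459.4,1.6],[518.9,-459.4,20],[518.9,-459.4,45]]))
```

```text
232 [(312, [523.0, -465.0, 18.0], [143, 146, 134]), (321, [518.0, -463.0, 18.0], [190, 185, 182]), (330, [513.0, -461.0, 19.0], [191, 187, 184])]
235 [(312, [519.0, -471.0, 40.0], [106, 107, 104]), (321, [515.0, -470.0, 41.0], [117, 114, 113]), (330, [511.0, -468.0, 40.0], [122, 120, 120])]
237 [(312, [519.0, -471.0, 43.0], [95, 95, 96]), (321, [515.0, -470.0, 43.0], [72, 70, 70]), (330, [511.0, -467.0, 42.0], [95, 95, 96])]
240 [(312, [519.0, -471.0, 47.0], [94, 94, 95]), (321, [515.0, -469.0, 46.0], [72, 70, 69]), (330, [511.0, -468.0, 46.0], [94, 94, 96])]
245 [(312, [519.0, -471.0, 52.0], [95, 95, 96]), (321, [515.0, -469.0, 53.0], [71, 69, 68]), (330, [511.0, -468.0, 53.0], [94, 94, 95])]
250 [(312, [519.0, -471.0, 58.0], [94, 94, 94]), (321, [515.0, -469.0, 58.0], [69, 67, 67]), (330, [511.0, -468.0, 58.0], [93, 93, 95])]
255 [(312, [519.0, -471.0, 64.0], [93, 93, 94]), (321, [515.0, -469.0, 63.0], [68, 66, 65]), (330, [511.0, -468.0, 64.0], [94, 93, 95])]
260 [(312, [519.0, -471.0, 68.0], [92, 92, 93]), (321, [515.0, -470.0, 69.0], [68, 65, 65]), (330, [511.0, -468.0, 68.0], [92, 92, 94])]
264 [(312, [519.0, -471.0, 71.0], [95, 94, 96]), (321, [515.0, -470.0, 72.0], [69, 68, 66]), (330, [512.0, -468.0, 72.0], [96, 95, 97])]
268 [(312, [519.0, -470.0, 73.0], [91, 90, 92]), (321, [515.0, -468.0, 73.0], [83, 81, 82]), (330, [511.0, -469.0, 77.0], [87, 88, 90])]
[170.4024   171.62447  171.0693   171.14206  145.6306   141.61125
 138.767    136.17635  132.13336  128.31673  125.33851  124.06099
 119.667015 118.15301  116.07081 ]
[[321.03836658 227.99095825]
 [321.02317565 238.98357169]
 [320.99664155 258.1685772 ]]
```

Run:
```python
from h import *
im=load('w8')
for v in (234,238,242,246,250,256): print(v,[ (u,pts(im,[(u,v)])[0].round(0).tolist(),im['color'][v,u].tolist()) for u in (262,266,270,374,378,382)])
cv2.imwrite('pics/w8c.png',cv2.resize(im['color'][180:320,220:430],None,fx=3.5,fy=3.5)[:,:,::-1])
print(im['cam_to_world'][:3,3])
```

```text
234 [(262, [508.0, -303.0, 34.0], [134, 130, 128]), (266, [511.0, -297.0, 17.0], [105, 103, 105]), (270, [512.0, -292.0, 5.0], [66, 63, 65]), (374, [410.0, -233.0, 5.0], [68, 66, 66]), (378, [406.0, -231.0, 4.0], [69, 66, 65]), (382, [402.0, -229.0, 4.0], [67, 64, 64])]
238 [(262, [455.0, -335.0, 173.0], [124, 123, 126]), (266, [454.0, -334.0, 172.0], [120, 120, 122]), (270, [452.0, -332.0, 172.0], [104, 104, 105]), (374, [407.0, -306.0, 172.0], [120, 119, 120]), (378, [405.0, -306.0, 174.0], [120, 120, 122]), (382, [405.0, -224.0, 4.0], [86, 84, 85])]
242 [(262, [455.0, -334.0, 177.0], [122, 122, 125]), (266, [453.0, -333.0, 178.0], [122, 121, 125]), (270, [451.0, -332.0, 178.0], [66, 65, 66]), (374, [407.0, -307.0, 177.0], [116, 115, 117]), (378, [406.0, -306.0, 177.0], [125, 124, 125]), (382, [404.0, -305.0, 177.0], [121, 120, 123])]
246 [(262, [454.0, -334.0, 182.0], [122, 122, 125]), (266, [452.0, -333.0, 182.0], [115, 114, 117]), (270, [451.0, -332.0, 182.0], [58, 56, 57]), (374, [408.0, -308.0, 183.0], [74, 72, 72]), (378, [407.0, -306.0, 182.0], [123, 122, 125]), (382, [405.0, -306.0, 183.0], [124, 123, 125])]
250 [(262, [453.0, -333.0, 187.0], [122, 122, 125]), (266, [451.0, -332.0, 187.0], [75, 75, 76]), (270, [451.0, -331.0, 185.0], [57, 54, 56]), (374, [409.0, -308.0, 187.0], [60, 58, 57]), (378, [407.0, -307.0, 187.0], [120, 119, 121]), (382, [406.0, -306.0, 187.0], [124, 122, 125])]
256 [(262, [452.0, -333.0, 193.0], [108, 108, 110]), (266, [451.0, -332.0, 192.0], [57, 55, 56]), (270, [452.0, -329.0, 187.0], [56, 55, 56]), (374, [410.0, -307.0, 191.0], [60, 56, 56]), (378, [408.0, -307.0, 192.0], [69, 67, 67]), (382, [407.0, -306.0, 192.0], [122, 122, 124])]
[ 401.99979767 -368.47090223  306.66294988]
```

View pics/w8c.png

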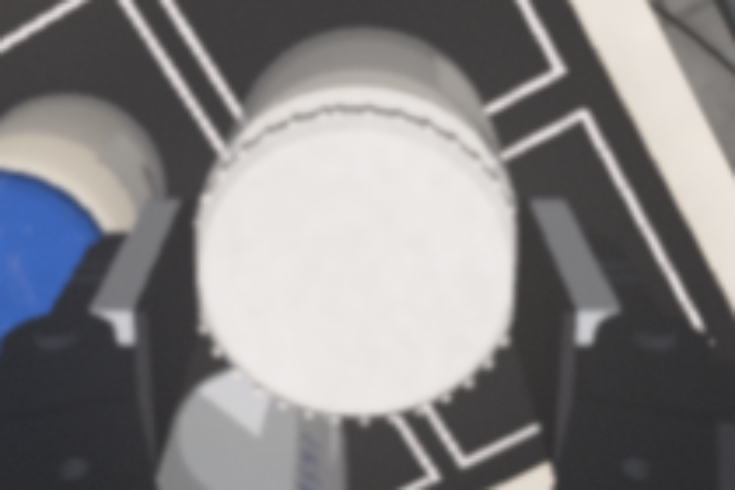

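```bash
cat > go2.py <<'E'
import sys
from h import *
from scipy.spatial.transform import Rotation as R
# target of real pad contact point G (tool z = -goff), jaw az deg, tilt deg toward camera side (-y_tool)
def go2(x,y,z,az,tilt,goff):
    s=bot.observe(); r=R.from_quat(s['eef_rot']); p=s['eef_pos']; X=r.as_matrix()[:,0]
    cur=np.degrees(np.arctan2(X[1],X[0])); d=(az-cur+90)%180-90
    tgt=R.from_euler('z',cur+d,degrees=True)*R.from_euler('x',180,degrees=True)*R.from_rotvec([-np.radians(tilt),0,0])
    T=np.array([x,y,z])+goff*tgt.as_matrix()[:,2]
    lin=r.inv().apply(T-p)/1000; ang=(r.inv()*tgt).as_rotvec()
    G=p-goff*r.as_matrix()[:,2]
    print('lin',lin.round(4),'ang',ang.round(4),'| G',G.round(1),'TCP',p.round(1),'jawaz',cur.round(1),'tilt',np.degrees(np.arccos(-r.as_matrix()[2,2])).round(1),'q',s['joint_pos'].round(2),'F',s['force'].round(1),'op',round(s['opening'],1),'t',s['clock'])
if __name__=='__main__': go2(*map(float,sys.argv[1:7]))
E
python3 go2.py 518.5 -460.5 70 -21.5 6 51
```

```text
lin [-0.0001  0.0042 -0.0177] ang [-0.1048 -0.0002  0.0022] | G [ 518.9 -459.5   52.6] TCP [ 518.9 -459.5    1.6] jawaz 158.6 tilt 0.0 q [-0.44  0.34  0.07  0.   -1.3   0.06] F [ 0.8 -0.2  1. ] op -0.2 t 18.7
```

Emit:
apply_moves(
  moves=[
    {"linear": [0, 0, -0.015], "angular": [0, 0, 0], "jaw": 0.5},
    {"linear": [0, 0, -0.03], "angular": [0, 0, 0], "jaw": 0},
    {"linear": [0, 0, -0.03], "angular": [-0.05, 0, 0], "jaw": 0},
    {"linear": [0, 0.004, -0.03], "angular": [-0.105, 0, 0], "jaw": 0},
    {"linear": [0, 0.004, -0.03], "angular": [-0.105, 0, 0], "jaw": 0},
  ],
)

```text
clock: 19.2
eef_pos: [520.7, -457.2, 34.0]
eef_rot: [0.186, 0.981, 0.051, 0.011]
force: [0.1, -0.3, 0.2]
opening: 72.5
```

```bash
python3 go2.py 518.5 -460.5 13 -21.5 6 51
python3 - <<'E'
from h import *
im=grab('wrist','w13')
vv,uu=np.mgrid[60:340,180:460]; p=pts(im,np.c_[uu.ravel(),vv.ravel()])
m=((p[:,2]>12)&(p[:,2]<26)&(abs(p[:,0]-517)<55)&(abs(p[:,1]+459)<55)).reshape(280,280).astype(np.uint8)
m=cv2.morphologyEx(m,cv2.MORPH_OPEN,np.ones((5,5),np.uint8)); s=p[m.ravel()>0]; print(cv2.minAreaRect(s[:,:2].astype(np.float32)))
E
```

```text
lin [ 0.0011 -0.0061  0.0715] ang [0.0004 0.0029 0.0008] | G [ 518.6 -462.1   84.7] TCP [ 520.7 -457.2   34. ] jawaz 158.5 tilt 6.0 q [-0.49  0.36  0.18 -0.11 -1.41  0.14] F [ 0.1 -0.3  0.2] op 72.5 t 19.2
((518.0166015625, -460.92425537109375), (60.88399124145508, 66.1983871459961), 68.30635833740234)
```

View pics/w13.png

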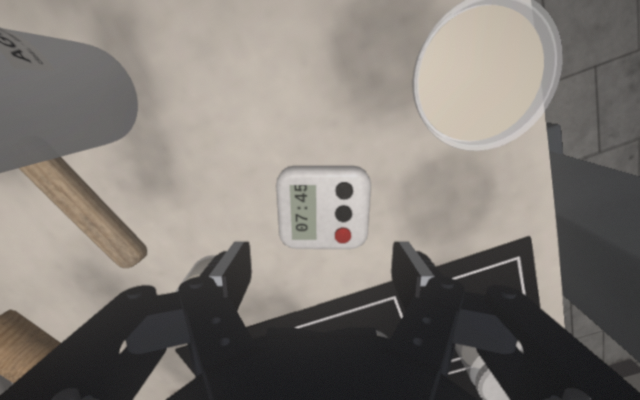

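Emit:
apply_moves(
  moves=[
    {"linear": [0, -0.001, 0.012], "angular": [0, 0, 0], "jaw": 0},
    {"linear": [0, -0.002, 0.028], "angular": [0, 0, 0], "jaw": 0},
    {"linear": [0.001, -0.004, 0.044], "angular": [0, 0, 0], "jaw": 0},
    {"linear": [0.001, -0.005, 0.057], "angular": [0, 0, 0], "jaw": 0},
    {"linear": [0.001, -0.006, 0.066], "angular": [0, 0, 0], "jaw": 0},
    {"linear": [0.001, -0.006, 0.07], "angular": [0, 0, 0], "jaw": 0},
    {"linear": [0.001, -0.006, 0.0715], "angular": [0, 0, 0], "jaw": 0},
    {"linear": [0.001, -0.006, 0.0715], "angular": [0, 0, 0], "jaw": 0},
  ],
)

```text
clock: 20.05
eef_pos: [520.2, -454.2, -39.7]
eef_rot: [0.185, 0.981, 0.051, 0.01]
force: [-0.3, 0.2, 0.5]
opening: 85.2
```

Emit:
apply_moves(
  moves=[
    {"linear": [0, 0, 0], "angular": [0, 0, 0], "jaw": 0.3},
    {"linear": [0, 0, 0], "angular": [0, 0, 0], "jaw": 0.6},
    {"linear": [0, 0, 0], "angular": [0, 0, 0], "jaw": 1},
    {"linear": [0, 0, 0], "angular": [0, 0, 0], "jaw": 1},
    {"linear": [0, 0, 0], "angular": [0, 0, 0], "jaw": 1},
  ],
  force=40,
)

```text
clock: 20.55
eef_pos: [520.7, -454.6, -38.6]
eef_rot: [0.185, 0.981, 0.051, 0.011]
force: [-0.1, -0.6, 6.1]
opening: 63.9
```

```bash
python3 go2.py 518.5 -460.5 13 -21.5 6 51
python3 - <<'E'
from h import *
a=grab('wrist','w14')['color']; b=grab('side','s14')['color'][170:320,250:490]
cv2.imwrite('pics/b14.png',np.vstack([cv2.resize(a,(480,300)),cv2.resize(b,(480,300))])[:, :, ::-1])
E
```

```text
lin [-0.0001 -0.0008 -0.001 ] ang [-0.0008  0.002   0.0027] | G [ 518.6 -459.5   12.1] TCP [ 520.7 -454.6  -38.6] jawaz 158.6 tilt 6.0 q [-0.49  0.4   0.1  -0.11 -1.28  0.15] F [-0.1 -0.6  6.1] op 63.9 t 20.55
```

View pics/b14.png

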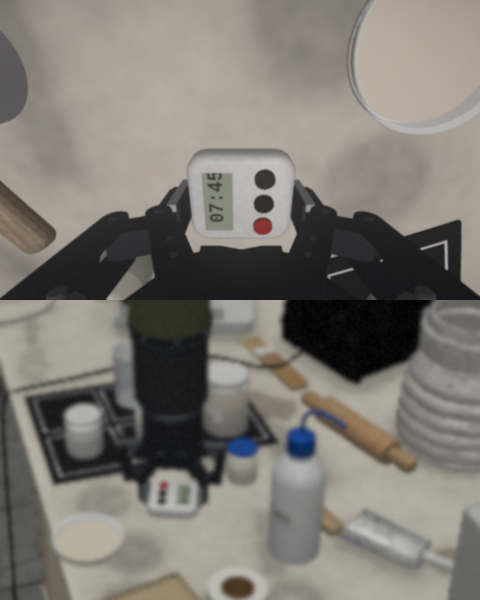

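```bash
python3 go2.py 518.5 -459.5 143 -21.5 6 51
```

```text
lin [-1.000e-04  1.360e-02 -1.302e-01] ang [-0.0008  0.002   0.0027] | G [ 518.6 -459.5   12.1] TCP [ 520.7 -454.7  -38.6] jawaz 158.6 tilt 6.0 q [-0.49  0.4   0.1  -0.11 -1.28  0.15] F [ 0.6 -0.3  4.8] op 63.6 t 20.65
```

Emit:
apply_moves(
  moves=[
    {"linear": [0, 0.0005, -0.005], "angular": [0, 0, 0], "jaw": 1},
    {"linear": [0, 0.002, -0.02], "angular": [0, 0, 0], "jaw": 1},
    {"linear": [0, 0.005, -0.045], "angular": [0, 0, 0], "jaw": 1},
    {"linear": [0, 0.008, -0.075], "angular": [0, 0, 0], "jaw": 1},
    {"linear": [0, 0.011, -0.105], "angular": [0, 0, 0], "jaw": 1},
    {"linear": [0, 0.013, -0.125], "angular": [0, 0, 0], "jaw": 1},
    {"linear": [0, 0.0136, -0.13], "angular": [0, 0, 0], "jaw": 1},
    {"linear": [0, 0.0136, -0.13], "angular": [0, 0, 0], "jaw": 1},
  ],
)

```text
clock: 21.45
eef_pos: [520.2, -454.0, 91.5]
eef_rot: [0.185, 0.981, 0.051, 0.01]
force: [-0.8, 1.3, -2.0]
opening: 64.0
```

```bash
python3 go2.py 643.3 -201.5 143 0 6 51
python3 - <<'E'
from h import *
im=grab('wrist','w15')
vv,uu=np.mgrid[60:340,180:460]; p=pts(im,np.c_[uu.ravel(),vv.ravel()]); g=im['color'][vv.ravel(),uu.ravel()]
s=p[(p[:,2]>140)&(p[:,2]<165)&(g.min(1)>140)]; print(len(s),s.mean(0).round(1),cv2.minAreaRect(s[:,:2].astype(np.float32)))
A=np.c_[s[:,:2],np.ones(len(s))]; print(np.linalg.lstsq(A,s[:,2],rcond=None)[0])
E
```

```text
lin [-0.0206  0.2835  0.0291] ang [ 1.000e-04  4.040e-02 -3.708e-01] | G [ 518.2 -459.   142.2] TCP [ 520.2 -454.    91.5] jawaz 158.6 tilt 6.0 q [-0.49  0.33  0.25 -0.1  -1.51  0.12] F [-0.8  1.3 -2. ] op 64.0 t 21.45
12005 [ 515.7 -465.7  147.3] ((517.6569213867188, -460.66668701171875), (61.55171585083008, 65.86290740966797), 68.34412384033203)
[1.23802204e-02 1.84298695e-02 1.49465339e+02]
```

View pics/w15.png

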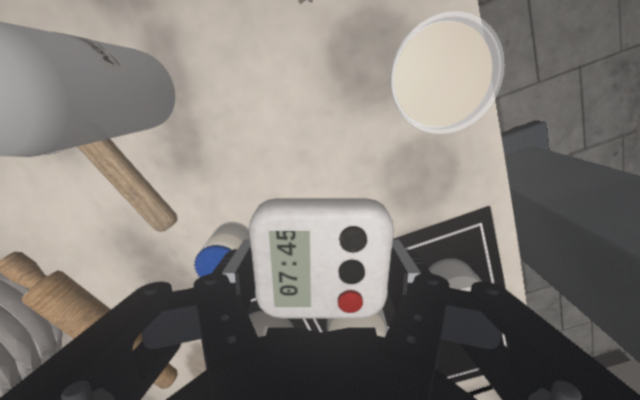

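Emit:
apply_moves(
  moves=[
    {"linear": [-0.001, 0.017, 0.0017], "angular": [0, 0.0024, -0.022], "jaw": 1},
    {"linear": [-0.0035, 0.048, 0.005], "angular": [0, 0.007, -0.063], "jaw": 1},
    {"linear": [-0.006, 0.083, 0.0085], "angular": [0, 0.012, -0.11], "jaw": 1},
    {"linear": [-0.0087, 0.12, 0.0123], "angular": [0, 0.017, -0.157], "jaw": 1},
    {"linear": [-0.0113, 0.156, 0.016], "angular": [0, 0.022, -0.204], "jaw": 1},
    {"linear": [-0.014, 0.193, 0.0198], "angular": [0, 0.0275, -0.252], "jaw": 1},
    {"linear": [-0.0167, 0.23, 0.0236], "angular": [0, 0.033, -0.301], "jaw": 1},
    {"linear": [-0.019, 0.262, 0.0269], "angular": [0, 0.0373, -0.343], "jaw": 1},
  ],
)

```text
clock: 22.3
eef_pos: [633.5, -212.8, 89.4]
eef_rot: [0.012, 0.999, 0.053, -0.001]
force: [-0.1, 0.9, -0.0]
opening: 63.9
```

```bash
python3 go2.py 643.3 -200 143 0 6 51
```

```text
lin [-0.0093  0.0186 -0.001 ] ang [ 0.0013 -0.0013 -0.0247] | G [ 633.6 -218.2  140.1] TCP [ 633.5 -212.8   89.4] jawaz 178.6 tilt 6.1 q [-0.09  0.27  0.18 -0.11 -1.49  0.07] F [-0.1  0.9 -0. ] op 63.9 t 22.3
```

Emit:
apply_moves(
  moves=[
    {"linear": [-0.004, 0.009, -0.001], "angular": [0, 0, -0.012], "jaw": 1},
    {"linear": [-0.008, 0.016, -0.001], "angular": [0, 0, -0.022], "jaw": 1},
    {"linear": [-0.0093, 0.0186, -0.001], "angular": [0, 0, -0.025], "jaw": 1},
    {"linear": [-0.0093, 0.0186, -0.001], "angular": [0, 0, -0.025], "jaw": 1},
  ],
)

```text
clock: 22.7
eef_pos: [643.1, -197.9, 93.8]
eef_rot: [0.002, 0.999, 0.053, 0.001]
force: [-1.4, -0.4, -0.8]
opening: 64.0
```

```bash
python3 go2.py 643.3 -200 17 0 6 51
python3 - <<'E'
from h import *
im=grab('wrist','w16'); t=grab('top','t16'); b=grab('side','s16')['color'][0:280,180:500]
vv,uu=np.mgrid[60:340,180:460]; p=pts(im,np.c_[uu.ravel(),vv.ravel()]); g=im['color'][vv.ravel(),uu.ravel()]
s=p[(p[:,2]>138)&(p[:,2]<165)&(g.min(1)>140)]; print(len(s),s.mean(0).round(1),cv2.minAreaRect(s[:,:2].astype(np.float32)))
print(onplane(im,[(0,0)],4).round())
cv2.imwrite('pics/b16.png',np.vstack([cv2.resize(im['color'],(480,300)),cv2.resize(b,(480,300*14//15))])[:, :, ::-1])
E
```

```text
lin [-1.000e-04 -1.020e-02  1.272e-01] ang [ 0.0004  0.0012 -0.0035] | G [ 643.1 -203.2  144.5] TCP [ 643.1 -197.9   93.8] jawaz 179.8 tilt 6.0 q [-0.07  0.28  0.19 -0.11 -1.49  0.07] F [-1.4 -0.4 -0.8] op 64.0 t 22.7
13231 [ 644.  -210.4  149.5] ((643.2427368164062, -205.00436401367188), (91.15141296386719, 61.59782028198242), 0.17440994083881378)
[[ 898. -354.    4.]]
```

View pics/b16.png

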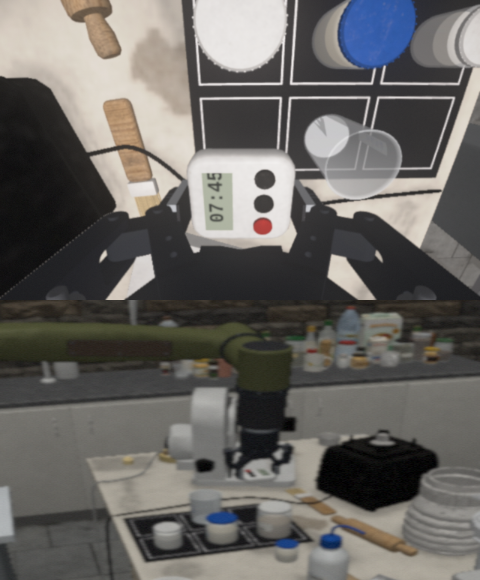

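View pics/t16.png

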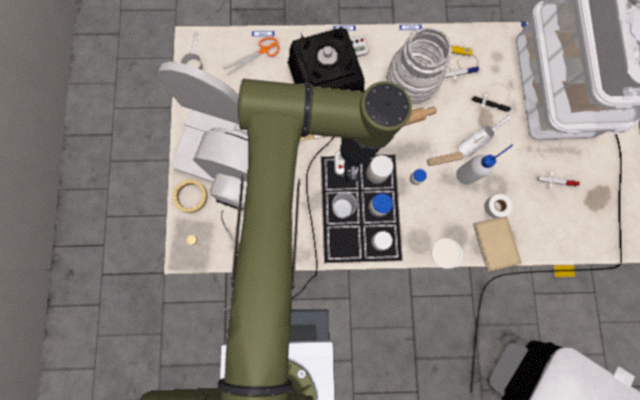

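Run:
```python
from h import *
im=load('t16')
for u,v in [(385,105),(350,110),(320,105),(290,100),(265,105),(250,105),(255,150),(270,150),(285,150),(262,200),(262,250)]: print((u,v),pts(im,[(u,v)])[0].round(0))
w=load('w16')
# BL square outline: back-right corner etc in full px
print(onplane(w,[(266,130),(376,129),(388,130.5)],4).round(1))
```

```text
(385, 105) [ 641. -240.  533.]
(350, 110) [ 638. -179.  519.]
(320, 105) [ 644. -125.  530.]
(290, 100) [651. -72. 536.]
(265, 105) [642. -28. 538.]
(250, 105) [642.  -2. 538.]
(255, 150) [559. -11. 541.]
(270, 150) [559. -37. 541.]
(285, 150) [560. -62. 536.]
(262, 200) [470. -25. 554.]
(262, 250) [388. -27. 565.]
[[ 691.8 -249.2    4. ]
 [ 594.7 -249.7    4. ]
 [ 584.  -248.4    4. ]]
```

View pics/w16.png

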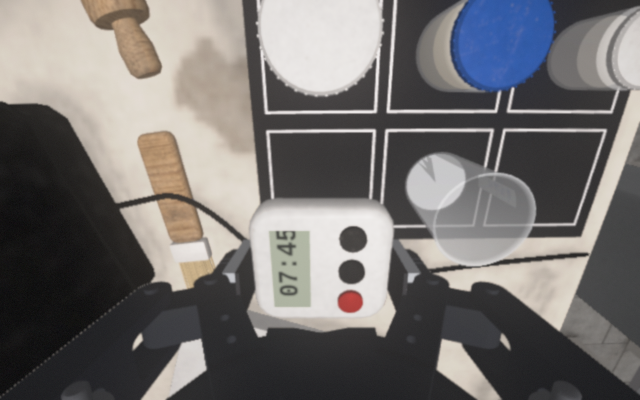

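```bash
python3 go2.py 643.3 -200 60 0 6 51;python3 go2.py 643.3 -200 21 0 6 51
```

```text
lin [-0.0002 -0.0051  0.0848] ang [ 0.0003  0.0018 -0.0044] | G [ 642.9 -203.8  144.9] TCP [ 643.  -198.5   94.2] jawaz 179.7 tilt 6.0 q [-0.07  0.28  0.19 -0.11 -1.49  0.07] F [ 0.6  0.3 -0.9] op 64.1 t 22.85
lin [-1.000e-04 -9.200e-03  1.236e-01] ang [ 0.0003  0.0018 -0.0044] | G [ 642.9 -203.8  144.9] TCP [ 643.  -198.5   94.2] jawaz 179.7 tilt 6.0 q [-0.07  0.28  0.19 -0.11 -1.49  0.07] F [ 0.6  0.3 -0.9] op 64.1 t 22.85
```

Emit:
apply_moves(
  moves=[
    {"linear": [0, 0.002, 0.012], "angular": [0, 0, 0], "jaw": 1},
    {"linear": [0, 0, 0.035], "angular": [0, 0, 0], "jaw": 1},
    {"linear": [0, -0.003, 0.058], "angular": [0, 0, 0], "jaw": 1},
    {"linear": [0, -0.0045, 0.075], "angular": [0, 0, 0], "jaw": 1},
    {"linear": [0, -0.0051, 0.0848], "angular": [0, 0, 0], "jaw": 1},
    {"linear": [0, -0.0051, 0.0848], "angular": [0, 0, 0], "jaw": 1},
  ],
)

```text
clock: 23.45
eef_pos: [642.5, -193.6, 7.4]
eef_rot: [0.002, 0.999, 0.053, -0.001]
force: [-0.1, 0.1, -0.2]
opening: 63.8
```

```bash
python3 go2.py 643.3 -200 21 0 6 51
python3 - <<'E'
from h import *
t=grab('top','t17'); b=grab('side','s17')
for u,v in [(255,150),(262,200)]: pass
vv,uu=np.mgrid[40:250,160:330]; p=pts(t,np.c_[uu.ravel(),vv.ravel()])
s=p[(p[:,2]>360)&(p[:,0]>540)&(p[:,1]>-110)&(p[:,1]<80)]; print(len(s),s.min(0).round(),s.max(0).round(),np.median(s[:,2]))
cv2.imwrite('pics/s17c.png',cv2.resize(b['color'][0:280,180:500],None,fx=2.3,fy=2.3)[:,:,::-1])
E
```

```text
lin [-0.0009 -0.005   0.0368] ang [ 0.0009 -0.0011 -0.0035] | G [ 642.5 -199.    58.1] TCP [ 642.5 -193.6    7.4] jawaz 179.8 tilt 6.0 q [-0.06  0.32  0.08 -0.11 -1.35  0.08] F [-0.1  0.1 -0.2] op 63.8 t 23.45
4221 [ 540. -110.  386.] [704.  29. 481.] 450.91442027775406
```

View pics/s17c.png

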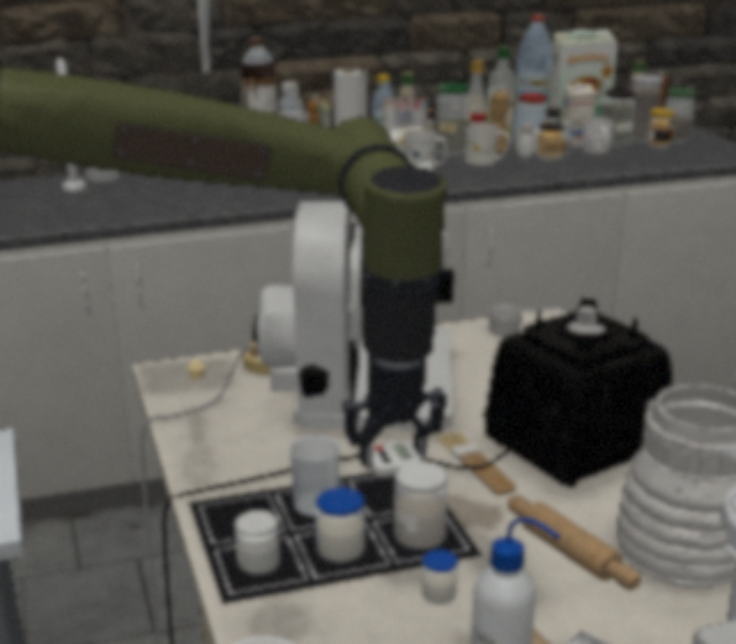

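Emit:
apply_moves(
  moves=[
    {"linear": [-0.0005, -0.001, 0.008], "angular": [0, 0, 0], "jaw": 1},
    {"linear": [-0.0008, -0.002, 0.018], "angular": [0, 0, 0], "jaw": 1},
    {"linear": [-0.0008, -0.003, 0.027], "angular": [0, 0, 0], "jaw": 1},
    {"linear": [-0.0008, -0.004, 0.033], "angular": [0, 0, 0], "jaw": 1},
    {"linear": [-0.0008, -0.005, 0.0365], "angular": [0, 0, 0], "jaw": 1},
    {"linear": [-0.0008, -0.005, 0.0365], "angular": [0, 0, 0], "jaw": 1},
  ],
)

```text
clock: 24.15
eef_pos: [644.0, -194.9, -28.3]
eef_rot: [0.002, 0.999, 0.053, 0.0]
force: [-0.8, 0.3, -1.2]
opening: 64.1
```

```bash
python3 go2.py 643.3 -200 17 0 6 51
python3 - <<'E'
from h import *
t=grab('top','t18'); im=grab('wrist','w18')
vv,uu=np.mgrid[40:250,160:330]; p=pts(t,np.c_[uu.ravel(),vv.ravel()])
s=p[(p[:,2]>340)&(p[:,0]>560)&(p[:,1]>-110)&(p[:,1]<80)]; print(len(s),np.percentile(s[:,2],[5,50,95,99]).round(),s[:,1].max())
E
```

```text
lin [ 0.0007 -0.0003  0.0054] ang [ 0.0005  0.0006 -0.0032] | G [ 643.9 -200.3   22.4] TCP [ 644.  -194.9  -28.3] jawaz 179.8 tilt 6.0 q [-0.06  0.34  0.05 -0.11 -1.28  0.09] F [-0.8  0.3 -1.2] op 64.1 t 24.15
3490 [394. 415. 438. 443.] 28.654264650961693
```

View pics/w18.png

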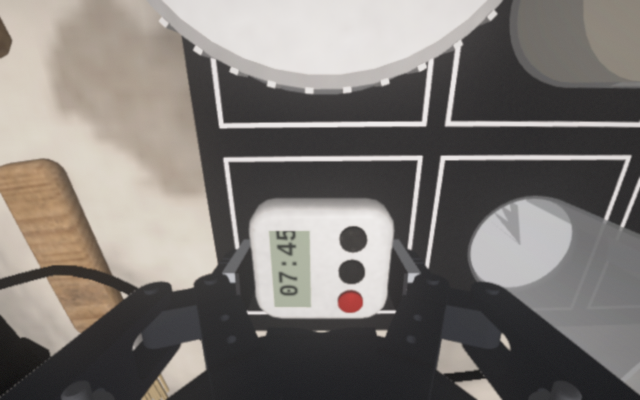

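Emit:
apply_moves(
  moves=[
    {"linear": [0.0005, 0, 0.002], "angular": [0, 0, 0], "jaw": 1},
    {"linear": [0.0005, 0, 0.004], "angular": [0, 0, 0], "jaw": 1},
    {"linear": [0.0005, -0.0003, 0.005], "angular": [0, 0, 0], "jaw": 1},
    {"linear": [0.0005, -0.0003, 0.005], "angular": [0, 0, 0], "jaw": 1},
  ],
)

```text
clock: 24.65
eef_pos: [643.8, -194.6, -32.7]
eef_rot: [0.002, 0.999, 0.053, 0.001]
force: [-0.6, 0.4, 0.1]
opening: 64.1
```

Emit:
apply_moves(
  moves=[
    {"linear": [0, 0, 0.001], "angular": [0, 0, 0], "jaw": 1},
    {"linear": [0, 0, 0.002], "angular": [0, 0, 0], "jaw": 1},
    {"linear": [0, 0, 0.002], "angular": [0, 0, 0], "jaw": 1},
  ],
)

```text
clock: 24.95
eef_pos: [644.0, -194.5, -34.3]
eef_rot: [0.002, 0.999, 0.052, 0.001]
force: [-0.4, -0.0, 0.3]
opening: 63.7
```

```bash
python3 - <<'E'
from h import *
w=load('w18'); print(onplane(w,[(249,313),(225,159),(420,158)],4).round(1))
E
python3 go2.py 643.3 -200 17 0 6 51
```

```text
[[ 688.3 -153.2    4. ]
 [ 690.9 -248.3    4. ]
 [ 596.2 -248.5    4. ]]
lin [ 0.0007 -0.0001 -0.0006] ang [ 0.0002  0.002  -0.0029] | G [ 643.9 -199.8   16.4] TCP [ 644.  -194.5  -34.3] jawaz 179.8 tilt 6.0 q [-0.06  0.35  0.04 -0.11 -1.27  0.09] F [-0.4 -0.   0.3] op 63.7 t 24.95
```

Emit:
apply_moves(
  moves=[
    {"linear": [0, 0, 0.001], "angular": [0, 0, 0], "jaw": 1},
    {"linear": [0, 0, 0.0015], "angular": [0, 0, 0], "jaw": 1},
    {"linear": [0, 0, 0.0015], "angular": [0, 0, 0], "jaw": 1},
  ],
)

```text
clock: 25.25
eef_pos: [644.1, -194.5, -34.6]
eef_rot: [0.001, 0.999, 0.052, 0.001]
force: [-2.5, 0.9, 5.3]
opening: 63.8
```

Contact. Release gently, then rise vertically.

Emit:
apply_moves(
  moves=[
    {"linear": [0, 0, -0.001], "angular": [0, 0, 0], "jaw": 0.2},
    {"linear": [0, 0, -0.001], "angular": [0, 0, 0], "jaw": 0.15},
    {"linear": [0, 0, -0.001], "angular": [0, 0, 0], "jaw": 0.1},
    {"linear": [0, 0, -0.001], "angular": [0, 0, 0], "jaw": 0.1},
    {"linear": [0, 0.001, -0.01], "angular": [0, 0, 0], "jaw": 0.1},
    {"linear": [0, 0.003, -0.03], "angular": [0, 0, 0], "jaw": 0.1},
    {"linear": [0, 0.007, -0.07], "angular": [0, 0, 0], "jaw": 0.1},
    {"linear": [0, 0.012, -0.115], "angular": [0, 0, 0], "jaw": 0.1},
  ],
)

```text
clock: 26.05
eef_pos: [642.7, -194.3, 80.1]
eef_rot: [0.002, 0.999, 0.053, -0.001]
force: [1.0, -0.1, 0.6]
opening: 76.7
```

```bash
python3 go2.py 643.3 -200 200 0 0 51
python3 - <<'E'
from h import *
im=grab('wrist','w19')
vv,uu=np.mgrid[60:340,180:460]; p=pts(im,np.c_[uu.ravel(),vv.ravel()]); g=im['color'][vv.ravel(),uu.ravel()]
s=p[(p[:,2]>14)&(p[:,2]<34)&(abs(p[:,0]-643)<45)&(abs(p[:,1]+201)<45)&(g.min(1)>100)]; print(len(s),s.mean(0).round(1),cv2.minAreaRect(s[:,:2].astype(np.float32)))
E
```

```text
lin [-0.0005  0.0016 -0.0692] ang [ 0.1053 -0.0011 -0.0033] | G [ 642.8 -199.7  130.8] TCP [ 642.7 -194.3   80.1] jawaz 179.8 tilt 6.0 q [-0.06  0.28  0.17 -0.11 -1.47  0.07] F [ 1.  -0.1  0.6] op 76.7 t 26.05
4862 [ 645.5 -203.7   21.4] ((644.60888671875, -201.1975555419922), (61.544437408447266, 65.862060546875), 89.38658142089844)
```

View pics/w19.png

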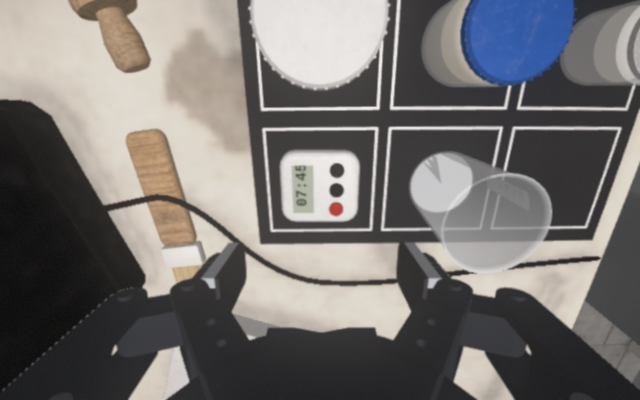

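```bash
python3 - <<'E'
from h import *
im=load('top0'); vv,uu=np.mgrid[40:260,160:320]; p=pts(im,np.c_[uu.ravel(),vv.ravel()])
for y in range(40,320,20):
    row=[]
    for x in range(440,600,20):
        s=p[(abs(p[:,0]-x-10)<10)&(abs(p[:,1]-y-10)<10)]; row.append(int(np.percentile(s[:,2],95)) if len(s) else -1)
    print(y,row)
E
python3 go2.py 450.3 245.3 200 28 0 44
```

```text
40 [3, 4, 4, 5, 166, 178, 282, 317]
60 [4, 4, 3, 4, 180, 187, 191, 321]
80 [3, 4, 3, 93, 185, 195, 197, 320]
100 [3, 2, 2, 3, 183, 198, 197, 285]
120 [10, 12, 4, 3, 149, 193, 194, 188]
140 [3, 18, 57, 85, 92, 180, 183, 177]
160 [3, 2, 5, 3, 2, 4, 158, -1]
180 [3, 2, 3, 4, 2, 3, 3, 3]
200 [2, 4, 3, 4, 2, 20, 26, 26]
220 [21, 3, 4, 2, 23, 27, 23, 13]
240 [28, 17, 4, 3, 25, 26, 3, 1]
260 [3, 4, 4, 3, 24, 25, 3, 3]
280 [3, 2, 3, 3, 2, 25, 24, 24]
300 [4, 3, 3, 2, 3, 3, 23, 25]
lin [ 0.1968  0.4455 -0.0225] ang [ 0.095   0.0369 -0.4903] | G [ 646.2 -200.7  135.4] TCP [ 646.8 -196.3   91.6] jawaz 179.8 tilt 5.8 q [-0.06  0.27  0.18 -0.1  -1.48  0.07] F [ 0.9 -1.4 10.1] op 77.0 t 26.1
```

Emit:
apply_moves(
  moves=[
    {"linear": [0.005, 0.002, -0.03], "angular": [0.02, 0, 0], "jaw": 0.1},
    {"linear": [0.025, 0.003, -0.06], "angular": [0.06, 0, 0], "jaw": 0.1},
    {"linear": [0.06, 0, -0.08], "angular": [0.1, 0, 0], "jaw": 0.1},
    {"linear": [0.105, -0.005, -0.081], "angular": [0.105, 0, 0], "jaw": 0.1},
    {"linear": [0.15, -0.01, -0.081], "angular": [0.105, 0, 0], "jaw": 0.1},
    {"linear": [0.18, -0.012, -0.081], "angular": [0.105, 0, 0], "jaw": 0.1},
    {"linear": [0.2, -0.01, -0.081], "angular": [0.105, 0, 0], "jaw": 0.1},
    {"linear": [0.21, 0, -0.081], "angular": [0.105, 0, 0], "jaw": 0.3},
  ],
)

```text
clock: 26.9
eef_pos: [432.2, -202.8, 161.1]
eef_rot: [0.002, 1.0, -0.0, 0.002]
force: [0.1, 0.4, -0.2]
opening: 63.9
```

```bash
python3 go2.py 445 245 200 28 0 44
```

```text
lin [-0.0107  0.4479  0.005 ] ang [-0.0012  0.0036 -0.4933] | G [ 432.1 -202.8  205.1] TCP [ 432.2 -202.8  161.1] jawaz 179.7 tilt 0.2 q [-0.01 -0.3  -0.29  0.   -1.58  0.01] F [ 0.1  0.4 -0.2] op 63.9 t 26.9
```

Emit:
apply_moves(
  moves=[
    {"linear": [0, 0.02, 0], "angular": [0, 0, -0.02], "jaw": 0.4},
    {"linear": [0, 0.06, 0], "angular": [0, 0, -0.06], "jaw": 0.4},
    {"linear": [0, 0.105, 0], "angular": [0, 0, -0.11], "jaw": 0.4},
    {"linear": [0, 0.15, 0], "angular": [0, 0, -0.16], "jaw": 0.4},
    {"linear": [0, 0.195, 0], "angular": [0, 0, -0.21], "jaw": 0.4},
    {"linear": [0, 0.24, 0], "angular": [0, 0, -0.26], "jaw": 0.4},
    {"linear": [0, 0.285, 0], "angular": [0, 0, -0.31], "jaw": 0.4},
    {"linear": [0, 0.33, 0], "angular": [0, 0, -0.36], "jaw": 0.4},
  ],
)

```text
clock: 27.7
eef_pos: [434.4, 129.7, 161.1]
eef_rot: [-0.179, 0.984, 0.0, 0.002]
force: [1.0, -0.2, -0.3]
opening: 51.2
```

```bash
python3 go2.py 450.3 245.3 150 28 0 44
```

```text
lin [-0.0553  0.1026  0.0553] ang [-0.      0.0037 -0.1293] | G [434.2 129.7 205.1] TCP [434.4 129.7 161.1] jawaz -159.4 tilt 0.2 q [ 0.74 -0.37 -0.34  0.   -1.59 -0.38] F [ 1.  -0.2 -0.3] op 51.2 t 27.7
```

Emit:
apply_moves(
  moves=[
    {"linear": [-0.017, 0.031, 0.01], "angular": [0, 0, -0.05], "jaw": 0.4},
    {"linear": [-0.034, 0.064, 0.025], "angular": [0, 0, -0.09], "jaw": 0.4},
    {"linear": [-0.047, 0.088, 0.042], "angular": [0, 0, -0.12], "jaw": 0.4},
    {"linear": [-0.0553, 0.1026, 0.052], "angular": [0, 0, -0.129], "jaw": 0.4},
    {"linear": [-0.0553, 0.1026, 0.0553], "angular": [0, 0, -0.129], "jaw": 0.4},
    {"linear": [-0.0553, 0.1026, 0.0553], "angular": [0, 0, -0.129], "jaw": 0.4},
  ],
)

```text
clock: 28.3
eef_pos: [450.5, 243.0, 104.7]
eef_rot: [-0.241, 0.971, -0.0, 0.001]
force: [0.7, 0.3, 0.3]
opening: 51.2
```

```bash
python3 go2.py 450.3 245.3 9 28 0 44
python3 - <<'E'
from h import *
im=grab('wrist','w20')
hsv=cv2.cvtColor(im['color'],cv2.COLOR_RGB2HSV); m=((hsv[...,1]>70)&(hsv[...,2]>120)).astype(np.uint8); m[:, :200]=0; m[:,440:]=0
c=max(cv2.findContours(m,0,1)[0],key=cv2.contourArea).reshape(-1,2); print(c.min(0),c.max(0))
p=pts(im,c); vv,uu=np.nonzero(m); p=pts(im,np.c_[uu,vv]); s=p[(p[:,2]>12)&(abs(p[:,0]-450)<40)&(abs(p[:,1]-245)<40)]; print(len(s),((s.min(0)+s.max(0))/2).round(1),(s.max(0)-s.min(0)).round(1))
k=s[s[:,2]>22]; print('knob',len(k),k.mean(0).round(1),k.max(0).round(1))
print(proj(im,[[450.3,245.3,28]]))
E
```

```text
lin [-0.0008  0.0023  0.1397] ang [-0.0011  0.0008 -0.0026] | G [450.5 243.  148.7] TCP [450.5 243.  104.7] jawaz -152.1 tilt 0.1 q [ 0.89 -0.19 -0.3   0.   -1.46 -0.4 ] F [0.7 0.3 0.3] op 51.2 t 28.3
[200  92] [242 196]
60 [454.5 246.   20.9] [19.4 20.  17.4]
knob 26 [456.9 250.7  27.7] [458.9 256.   29.7]
[[320.400076   200.69123357]]
```

View pics/w20.png

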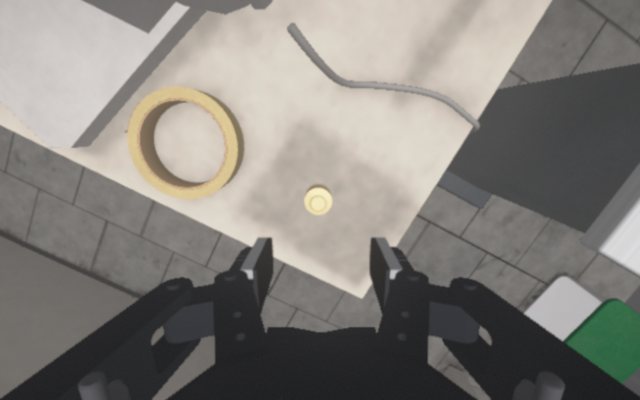

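Run:
```python
from h import *
im=load('w20'); print(onplane(im,[(318,203)],28).round(1)); 
a=im['color'][180:225,295:345]; cv2.imwrite('pics/w20c.png',cv2.resize(a,None,fx=10,fy=10)[:,:,::-1])
p=pts(im,[(u,v) for v in range(186,218) for u in range(303,335)]); s=p[p[:,2]>10]; print(len(s),((s.min(0)+s.max(0))/2).round(1),(s.max(0)-s.min(0)).round(1))
```

```text
[[451.2 248.3  28. ]]
633 [460.  223.1 145.7] [ 42.8  77.7 271.4]
```

View pics/w20c.png

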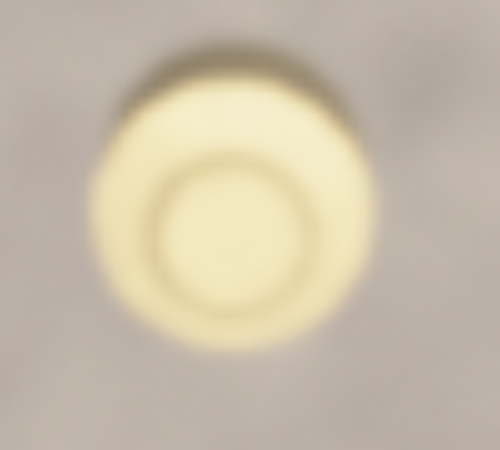

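```bash
python3 - <<'E'
from h import *
im=load('w20')
for z in (16,18,20,22): print(z,onplane(im,[(318.2,201.2)],z).round(1))
print(onplane(im,[(318.5,203.7)],28).round(1))
E
python3 go2.py 451 248 8 28 0 44
```

```text
16 [[450.5 249.6  16. ]]
18 [[450.7 249.1  18. ]]
20 [[450.9 248.6  20. ]]
22 [[451.2 248.1  22. ]]
[[450.5 248.6  28. ]]
lin [-0.0023  0.0046  0.1414] ang [-0.0008  0.0021 -0.0031] | G [450.7 242.8 149.4] TCP [450.8 242.8 105.4] jawaz -152.2 tilt 0.1 q [ 0.89 -0.19 -0.3   0.   -1.46 -0.4 ] F [0.4 0.1 1.3] op 51.2 t 28.35
```

Emit:
apply_moves(
  moves=[
    {"linear": [-0.001, 0.003, 0.025], "angular": [0, 0, 0], "jaw": 0.4},
    {"linear": [-0.002, 0.0046, 0.055], "angular": [0, 0, 0], "jaw": 0.4},
    {"linear": [-0.002, 0.0046, 0.085], "angular": [0, 0, 0], "jaw": 0.4},
    {"linear": [-0.002, 0.0046, 0.11], "angular": [0, 0, 0], "jaw": 0.4},
    {"linear": [-0.002, 0.0046, 0.128], "angular": [0, 0, 0], "jaw": 0.4},
    {"linear": [-0.002, 0.0046, 0.136], "angular": [0, 0, 0], "jaw": 0.4},
    {"linear": [-0.002, 0.0046, 0.14], "angular": [0, 0, 0], "jaw": 0.4},
    {"linear": [-0.002, 0.0046, 0.14], "angular": [0, 0, 0], "jaw": 0.4},
  ],
)

```text
clock: 29.15
eef_pos: [451.0, 248.3, -34.4]
eef_rot: [-0.24, 0.971, 0.0, 0.001]
force: [-0.0, 0.3, 0.9]
opening: 51.3
```

```bash
python3 go2.py 451 248 8 28 0 44
python3 - <<'E'
from h import *
im=grab('wrist','w21')
cv2.imwrite('pics/w21c.png',cv2.resize(im['color'][160:330,220:430],None,fx=3.5,fy=3.5)[:,:,::-1])
E
```

```text
lin [ 0.0001 -0.0002  0.0016] ang [-0.0004  0.0025 -0.0032] | G [450.9 248.2   9.6] TCP [451.  248.3 -34.4] jawaz -152.2 tilt 0.1 q [ 0.9  -0.09 -0.48  0.   -1.19 -0.41] F [-0.   0.3  0.9] op 51.3 t 29.15
```

View pics/w21c.png

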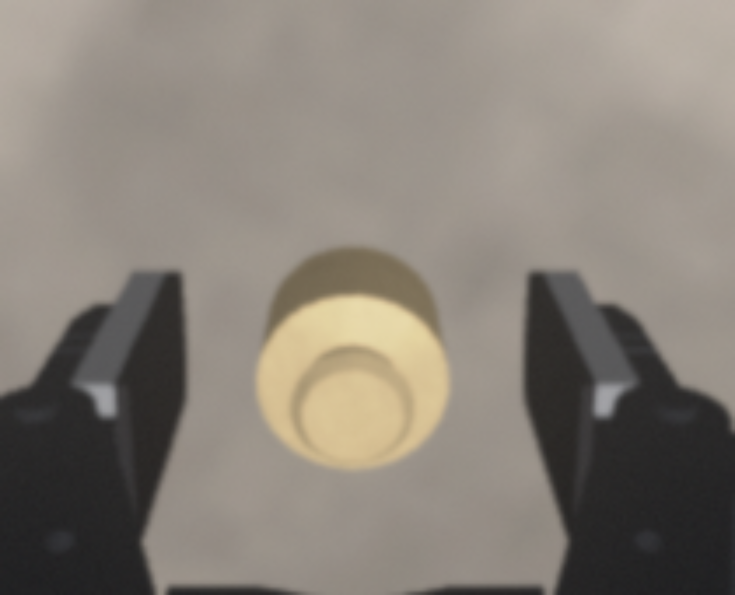

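Emit:
apply_moves(
  moves=[
    {"linear": [0, 0, 0], "angular": [0, 0, 0], "jaw": 0.6},
    {"linear": [0, 0, 0], "angular": [0, 0, 0], "jaw": 0.8},
    {"linear": [0, 0, 0], "angular": [0, 0, 0], "jaw": 1},
    {"linear": [0, 0, 0], "angular": [0, 0, 0], "jaw": 1},
    {"linear": [0, 0, 0], "angular": [0, 0, 0], "jaw": 1},
  ],
  force=40,
)

```text
clock: 29.7
eef_pos: [451.4, 248.7, -33.5]
eef_rot: [-0.241, 0.971, 0.0, 0.002]
force: [-2.1, -1.5, 5.9]
opening: 24.5
```

```bash
python3 go2.py 451 248 8 28 0 44
```

```text
lin [ 0.0006 -0.0004  0.0025] ang [-0.0007  0.0035 -0.0024] | G [451.2 248.6  10.5] TCP [451.4 248.7 -33.5] jawaz -152.1 tilt 0.2 q [ 0.9  -0.09 -0.47  0.   -1.19 -0.41] F [-2.1 -1.5  5.9] op 24.5 t 29.7
```

Emit:
apply_moves(
  moves=[
    {"linear": [0, 0, -0.005], "angular": [0, 0, 0], "jaw": 1},
    {"linear": [0, 0, -0.02], "angular": [0, 0, 0], "jaw": 1},
    {"linear": [0, 0, -0.045], "angular": [0, 0, 0], "jaw": 1},
    {"linear": [0, 0, -0.08], "angular": [0, 0, 0], "jaw": 1},
    {"linear": [0, 0, -0.115], "angular": [0, 0, 0], "jaw": 1},
    {"linear": [0, 0, -0.138], "angular": [0, 0, 0], "jaw": 1},
    {"linear": [0, 0, -0.145], "angular": [0, 0, 0], "jaw": 1},
    {"linear": [0, 0, -0.145], "angular": [0, 0, 0], "jaw": 1},
  ],
)

```text
clock: 30.5
eef_pos: [450.5, 248.6, 110.3]
eef_rot: [-0.241, 0.971, 0.0, 0.001]
force: [-0.7, -0.2, -2.1]
opening: 23.9
```

```bash
python3 go2.py 430 0 154 0 0 44
python3 - <<'E'
from h import *
im=grab('wrist','w22'); cv2.imwrite('pics/w22c.png',cv2.resize(im['color'][160:330,220:430],None,fx=3.5,fy=3.5)[:,:,::-1])
E
```

```text
lin [ 1.342e-01 -2.103e-01 -1.000e-04] ang [0.001  0.0026 0.4859] | G [450.4 248.6 154.3] TCP [450.5 248.6 110.3] jawaz -152.2 tilt 0.2 q [ 0.9  -0.19 -0.29  0.   -1.47 -0.41] F [-0.7 -0.2 -2.1] op 23.9 t 30.5
```

View pics/w22c.png

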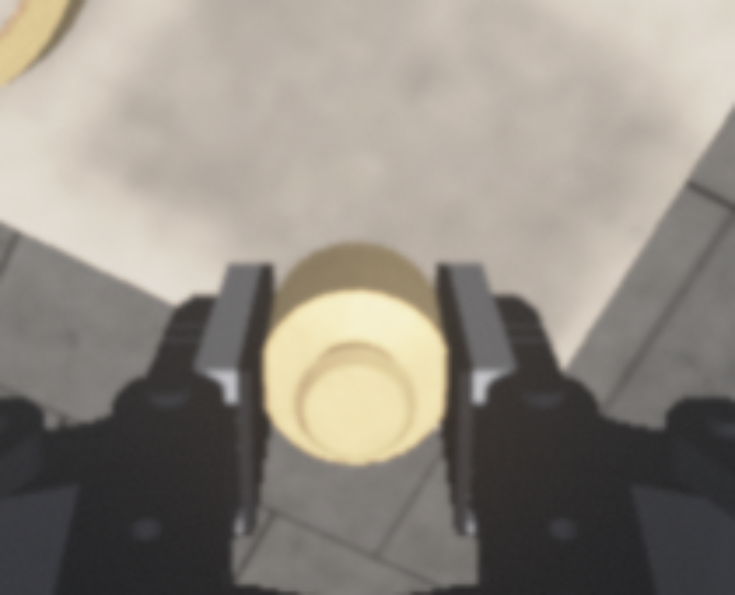

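Run:
```python
from h import *
im=load('w22'); print(onplane(im,[(321.4,276.6)],171.8).round(1), onplane(im,[(321.5,266)],163).round(1))
```

```text
[[450.3 248.5 171.8]] [[450.6 248.  163. ]]
```

Emit:
apply_moves(
  moves=[
    {"linear": [0.009, -0.014, 0], "angular": [0, 0, 0.03], "jaw": 1},
    {"linear": [0.025, -0.039, 0], "angular": [0, 0, 0.09], "jaw": 1},
    {"linear": [0.045, -0.07, 0], "angular": [0, 0, 0.16], "jaw": 1},
    {"linear": [0.066, -0.104, 0], "angular": [0, 0, 0.24], "jaw": 1},
    {"linear": [0.088, -0.138, 0], "angular": [0, 0, 0.32], "jaw": 1},
    {"linear": [0.108, -0.17, 0], "angular": [0, 0, 0.4], "jaw": 1},
    {"linear": [0.124, -0.195, 0], "angular": [0, 0, 0.46], "jaw": 1},
    {"linear": [0.134, -0.215, 0], "angular": [0, 0, 0.486], "jaw": 1},
  ],
)

```text
clock: 31.35
eef_pos: [430.8, -6.8, 108.2]
eef_rot: [0.002, 1.0, -0.0, -0.0]
force: [0.1, -0.1, 0.1]
opening: 24.4
```

```bash
python3 go2.py 433.2 -311 154 -30 0 44
```

```text
lin [-0.0037 -0.3042 -0.0017] ang [-6.000e-04 -3.000e-04  5.194e-01] | G [430.8  -6.8 152.2] TCP [430.8  -6.8 108.2] jawaz 179.8 tilt 0.0 q [ 0.46 -0.43 -0.48  0.   -1.52 -0.46] F [ 0.1 -0.1  0.1] op 24.4 t 31.35
```

Emit:
apply_moves(
  moves=[
    {"linear": [0, -0.03, 0], "angular": [0, 0, 0.05], "jaw": 1},
    {"linear": [0, -0.07, 0], "angular": [0, 0, 0.12], "jaw": 1},
    {"linear": [-0.001, -0.115, 0], "angular": [0, 0, 0.2], "jaw": 1},
    {"linear": [-0.002, -0.16, 0], "angular": [0, 0, 0.28], "jaw": 1},
    {"linear": [-0.003, -0.205, 0], "angular": [0, 0, 0.36], "jaw": 1},
    {"linear": [-0.003, -0.245, 0], "angular": [0, 0, 0.43], "jaw": 1},
    {"linear": [-0.0035, -0.28, 0], "angular": [0, 0, 0.49], "jaw": 1},
    {"linear": [-0.0037, -0.3, 0], "angular": [0, 0, 0.519], "jaw": 1},
  ],
)

```text
clock: 32.15
eef_pos: [433.8, -306.8, 107.4]
eef_rot: [0.259, 0.966, 0.0, -0.001]
force: [0.4, 0.3, -2.4]
opening: 24.4
```

Emit:
apply_moves(
  moves=[
    {"linear": [0, 0, 0], "angular": [0, 0, 0], "jaw": 1},
    {"linear": [0, 0, 0], "angular": [0, 0, 0], "jaw": 1},
  ],
)

```text
clock: 32.35
eef_pos: [434.6, -304.5, 108.0]
eef_rot: [0.257, 0.966, 0.0, -0.001]
force: [-0.0, 1.2, -1.9]
opening: 24.1
```

```bash
python3 go2.py 433.2 -311 86 -30 0 44
python3 - <<'E'
from h import *
im=grab('wrist','w23')
vv,uu=np.mgrid[60:340,180:460]; p=pts(im,np.c_[uu.ravel(),vv.ravel()]); g=im['color'][vv.ravel(),uu.ravel()]
s=p[(p[:,2]>60)&(p[:,2]<73)&(g.min(1)>130)&(abs(p[:,0]-433)<40)&(abs(p[:,1]+311)<40)]; print(len(s),((s.min(0)+s.max(0))/2).round(1),(s.max(0)-s.min(0)).round(1))
E
```

```text
lin [-0.0021 -0.0064  0.066 ] ang [ 0.0005 -0.0015  0.003 ] | G [ 434.7 -304.6  152. ] TCP [ 434.6 -304.5  108. ] jawaz 150.2 tilt 0.1 q [-0.23 -0.14 -0.25 -0.   -1.46 -0.29] F [-0.   1.2 -1.9] op 24.1 t 32.35
3022 [ 433.3 -309.9   64.8] [50.4 51.2  8.6]
```

View pics/w23.png

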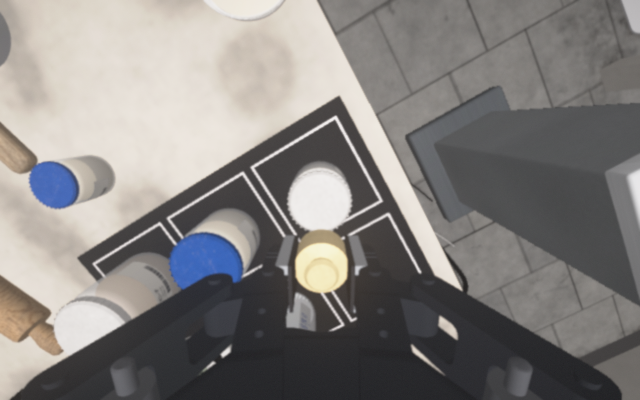

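Run:
```python
from h import *
im=load('w23')
g=cv2.cvtColor(im['color'],cv2.COLOR_RGB2HSV); 
c=im['color'][155:300,280:365]; cv2.imwrite('pics/w23c.png',cv2.resize(c,None,fx=5,fy=4*1.0,interpolation=cv2.INTER_CUBIC)[:,:,::-1])
print(onplane(im,[(321.5,272.5)],169.5).round(1), bot.observe()['eef_pos'])
m=((g[...,1]<25)&(g[...,2]>185)).astype(np.uint8); m[:160]=0;m[240:]=0;m[:,:285]=0;m[:,358:]=0
k=max(cv2.findContours(m,0,1)[0],key=cv2.contourArea).reshape(-1,2); P=onplane(im,k,66)[:,:2].astype(np.float32); print(cv2.minEnclosingCircle(P),P.min(0),P.max(0),k.min(0),k.max(0))
```

```text
[[ 433.4 -306.2  169.5]] [ 435.02639924 -304.05335083  108.5077842 ]
((429.3963623046875, -308.876708984375), 28.468446731567383) [ 407.5293  -337.25397] [ 457.69653 -285.37143] [288 167] [357 230]
```

View pics/w23c.png

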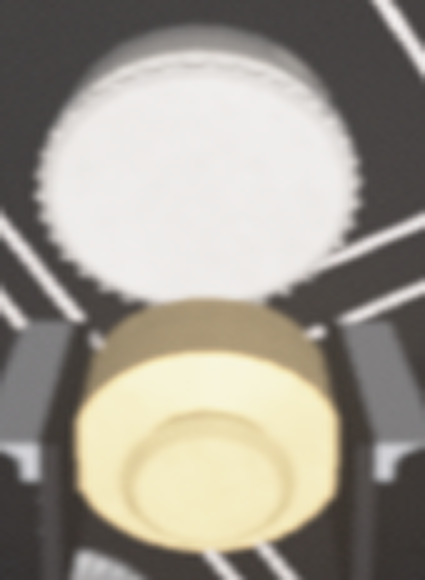

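Run:
```python
from h import *
im=load('w23'); a=onplane(im,[(319.7,202.5)],66)[0]; b=onplane(im,[(321.5,273)],169.5)[0]; print(a.round(1),b.round(1),onplane(im,[(321.6,260.5)],161)[0].round(1))
d=a-b; x=np.radians(150.2); print('tool dx,dy',d[0]*np.cos(x)+d[1]*np.sin(x), d[0]*np.sin(x)-d[1]*np.cos(x))
```

```text
[ 432.7 -309.8   66. ] [ 433.6 -306.   169.5] [ 432.6 -307.5  161. ]
tool dx,dy -1.1381461690654806 -3.7578218729877384
```

Emit:
apply_moves(
  moves=[
    {"linear": [-0.0005, -0.002, 0.01], "angular": [0, 0, 0], "jaw": 1},
    {"linear": [-0.0013, -0.0045, 0.025], "angular": [0, 0, 0], "jaw": 1},
    {"linear": [-0.0013, -0.0045, 0.042], "angular": [0, 0, 0], "jaw": 1},
    {"linear": [-0.0013, -0.0045, 0.055], "angular": [0, 0, 0], "jaw": 1},
    {"linear": [-0.0013, -0.0045, 0.063], "angular": [0, 0, 0], "jaw": 1},
    {"linear": [-0.0013, -0.0045, 0.067], "angular": [0, 0, 0], "jaw": 1},
    {"linear": [-0.0013, -0.0045, 0.067], "angular": [0, 0, 0], "jaw": 1},
  ],
)

```text
clock: 33.1
eef_pos: [434.7, -308.9, 42.2]
eef_rot: [0.257, 0.967, 0.0, 0.0]
force: [-0.5, -0.1, -1.1]
opening: 24.3
```

```bash
python3 go2.py 433.2 -310.5 86 -30 0 44
python3 - <<'E'
from h import *
im=grab('wrist','w24'); b=grab('side','s24')['color'][170:290,250:410]
cv2.imwrite('pics/w24c.png',np.vstack([cv2.resize(im['color'][160:330,220:430],(630,510)),cv2.resize(b,(630,472),interpolation=cv2.INTER_CUBIC)])[:580+400,:,::-1][:, :])
cv2.imwrite('pics/w24a.png',cv2.resize(im['color'][160:330,220:430],(630,510))[:,:,::-1]); cv2.imwrite('pics/s24a.png',cv2.resize(b,(630,472),interpolation=cv2.INTER_CUBIC)[:,:,::-1])
E
```

```text
lin [ 0.0005 -0.0021  0.0002] ang [0.0006 0.0006 0.0047] | G [ 434.7 -308.9   86.2] TCP [ 434.7 -308.9   42.2] jawaz 150.3 tilt 0.0 q [-0.24 -0.1  -0.34 -0.   -1.33 -0.28] F [-0.5 -0.1 -1.1] op 24.3 t 33.1
```

View pics/w24a.png

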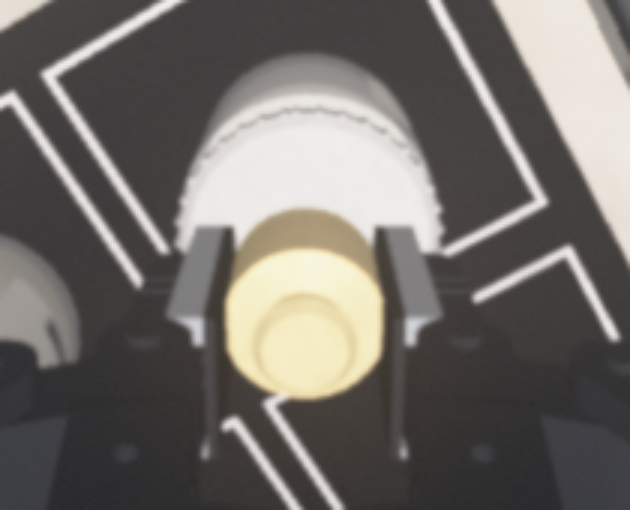

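View pics/s24a.png

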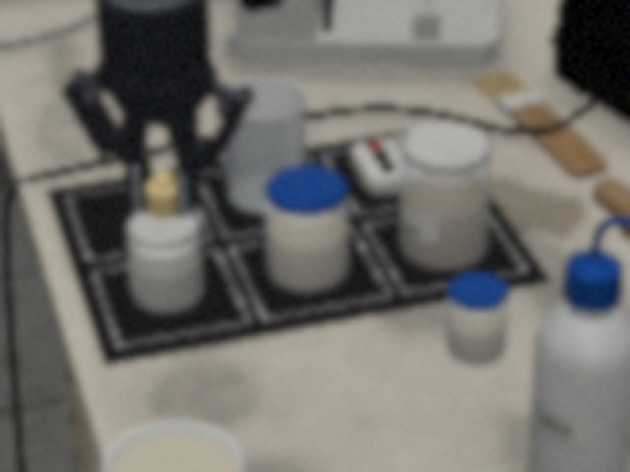

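Run:
```python
from h import *
im=load('w24'); a=onplane(im,[(323.3,240)],66)[0]; b=onplane(im,[(321.7,252.7)],75.7)[0]
kn=onplane(im,[(321.6,273.5)],103.5)[0]; print(a.round(1),b.round(1),'knob',kn.round(1))
for c,r,z in (([433.2,-310.5],25.5,66),([kn[0],kn[1]],13,75.7)):
    t=np.linspace(0,2*np.pi,9); q=proj(im,np.c_[c[0]+r*np.cos(t),c[1]+r*np.sin(t),0*t+z]); q=(q-[220,160])*3; print(q.min(0).round(),q.max(0).round())
```

```text
[ 432.7 -309.6   66. ] [ 435.2 -307.2   75.7] knob [ 433.7 -310.   103.5]
[175. 113.] [433. 352.]
[235. 197.] [374. 325.]
```

Emit:
apply_moves(
  moves=[
    {"linear": [0.0002, -0.001, 0.002], "angular": [0, 0, 0], "jaw": 1},
    {"linear": [0.0005, -0.002, 0.005], "angular": [0, 0, 0], "jaw": 1},
    {"linear": [0.0005, -0.002, 0.007], "angular": [0, 0, 0], "jaw": 1},
    {"linear": [0.0005, -0.002, 0.0075], "angular": [0, 0, 0], "jaw": 1},
    {"linear": [0.0005, -0.002, 0.0075], "angular": [0, 0, 0], "jaw": 1},
  ],
)

```text
clock: 33.7
eef_pos: [433.4, -310.5, 35.0]
eef_rot: [0.257, 0.966, 0.0, 0.001]
force: [-0.2, -0.6, -1.4]
opening: 24.5
```

Emit:
apply_moves(
  moves=[
    {"linear": [0, 0, 0.001], "angular": [0, 0, 0], "jaw": 1},
    {"linear": [0, 0, 0.0015], "angular": [0, 0, 0], "jaw": 1},
    {"linear": [0, 0, 0.0015], "angular": [0, 0, 0], "jaw": 1},
  ],
)

```text
clock: 34.0
eef_pos: [433.4, -310.5, 33.6]
eef_rot: [0.257, 0.967, 0.0, 0.001]
force: [0.5, 0.9, -1.3]
opening: 24.1
```

Emit:
apply_moves(
  moves=[
    {"linear": [0, 0, 0.001], "angular": [0, 0, 0], "jaw": 1},
    {"linear": [0, 0, 0.0015], "angular": [0, 0, 0], "jaw": 1},
    {"linear": [0, 0, 0.0015], "angular": [0, 0, 0], "jaw": 1},
  ],
)

```text
clock: 34.3
eef_pos: [433.6, -310.6, 32.5]
eef_rot: [0.257, 0.967, 0.0, 0.001]
force: [-0.7, 0.4, 1.4]
opening: 24.1
```

Emit:
apply_moves(
  moves=[
    {"linear": [0, 0, 0.0005], "angular": [0, 0, 0], "jaw": 1},
    {"linear": [0, 0, 0.001], "angular": [0, 0, 0], "jaw": 1},
    {"linear": [0, 0, 0.001], "angular": [0, 0, 0], "jaw": 1},
  ],
)

```text
clock: 34.6
eef_pos: [433.7, -310.8, 32.6]
eef_rot: [0.257, 0.967, -0.0, 0.001]
force: [-2.9, 2.9, 7.2]
opening: 24.3
```

Run:
```python
from h import *
im=grab('wrist','w25'); b=grab('side','s25')['color'][170:290,250:410]
cv2.imwrite('pics/w25a.png',cv2.resize(im['color'][160:330,220:430],(630,510))[:,:,::-1]); cv2.imwrite('pics/s25a.png',cv2.resize(b,(630,472),interpolation=cv2.INTER_CUBIC)[:,:,::-1])
```

```text
(no output)
```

View pics/w25a.png

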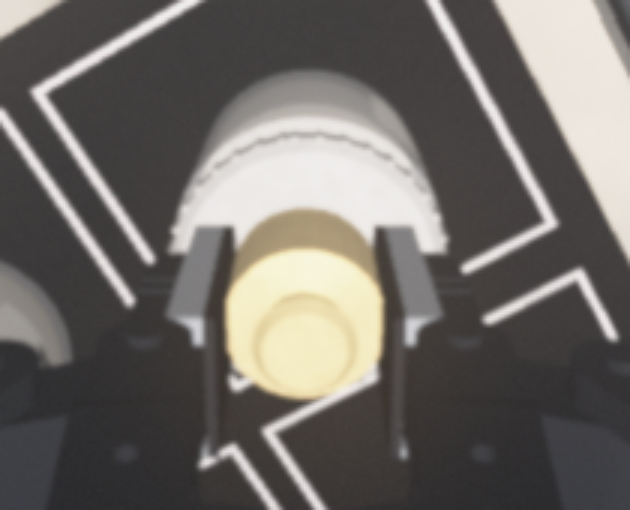

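View pics/s25a.png

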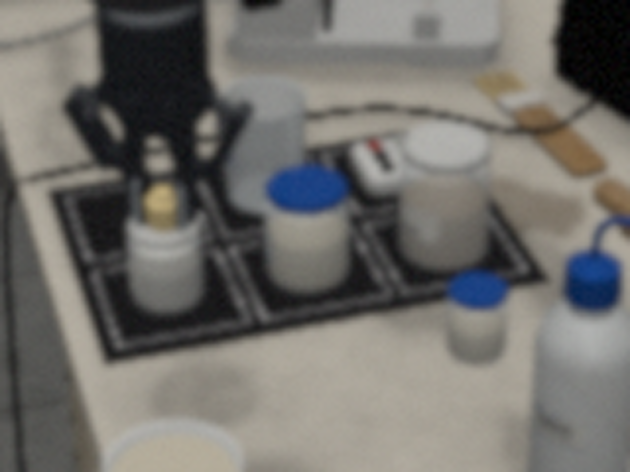

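Emit:
apply_moves(
  moves=[
    {"linear": [0, 0, -0.001], "angular": [0, 0, 0], "jaw": 0.65},
    {"linear": [0, 0, -0.001], "angular": [0, 0, 0], "jaw": 0.55},
    {"linear": [0, 0, -0.001], "angular": [0, 0, 0], "jaw": 0.45},
    {"linear": [0, 0, -0.001], "angular": [0, 0, 0], "jaw": 0.4},
    {"linear": [0, 0, -0.01], "angular": [0, 0, 0], "jaw": 0.4},
    {"linear": [0, 0, -0.03], "angular": [0, 0, 0], "jaw": 0.4},
    {"linear": [0, 0, -0.07], "angular": [0, 0, 0], "jaw": 0.4},
    {"linear": [0, 0, -0.11], "angular": [0, 0, 0], "jaw": 0.4},
  ],
)

```text
clock: 35.5
eef_pos: [432.8, -310.5, 142.6]
eef_rot: [0.257, 0.967, 0.0, 0.0]
force: [0.8, -0.4, 1.5]
opening: 50.9
```

```bash
python3 go2.py 400 -150 250 -20 0 44
python3 - <<'E'
from h import *
im=grab('wrist','w26'); b=grab('side','s26')['color'][170:290,250:410]
cv2.imwrite('pics/s26a.png',cv2.resize(b,(630,472),interpolation=cv2.INTER_CUBIC)[:,:,::-1])
E
```

```text
lin [ 0.1081  0.1231 -0.0634] ang [ 0.0002  0.0004 -0.17  ] | G [ 432.8 -310.5  186.6] TCP [ 432.8 -310.5  142.6] jawaz 150.3 tilt 0.0 q [-0.24 -0.14 -0.19 -0.   -1.52 -0.27] F [ 0.8 -0.4  1.5] op 50.9 t 35.5
```

View pics/w26.png

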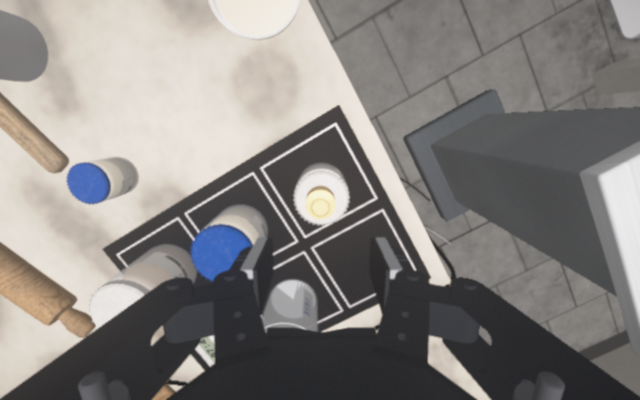

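View pics/s26a.png

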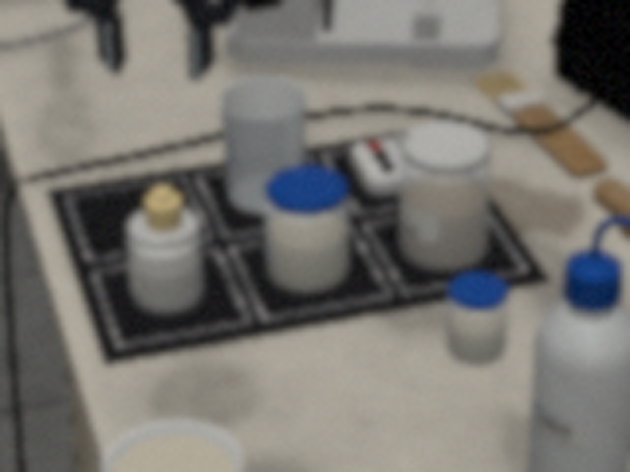

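Run:
```python
from h import *
im=load('w26')
c=im['color'][155:240,280:365]; cv2.imwrite('pics/w26c.png',cv2.resize(c,None,fx=7,fy=7,interpolation=cv2.INTER_CUBIC)[:,:,::-1])
def bb(cx,cy,r,z):
    t=np.linspace(0,2*np.pi,73); q=proj(im,np.c_[cx+r*np.cos(t),cy+r*np.sin(t),0*t+z]); q=(q-[280,155])*7; return q.min(0).round(),q.max(0).round()
print('lid',bb(433,-310.2,25.5,66),'base',bb(433,-310.2,13,66),'knobtop',bb(433,-310.2,7,94), 'knob at',onplane(im,[(320,207)],94).round(1))
```

```text
lid (array([ 91., 110.]), array([483., 489.])) base (array([187., 207.]), array([387., 400.])) knobtop (array([227., 308.]), array([347., 423.])) knob at [[ 433.6 -310.8   94. ]]
```

View pics/w26c.png

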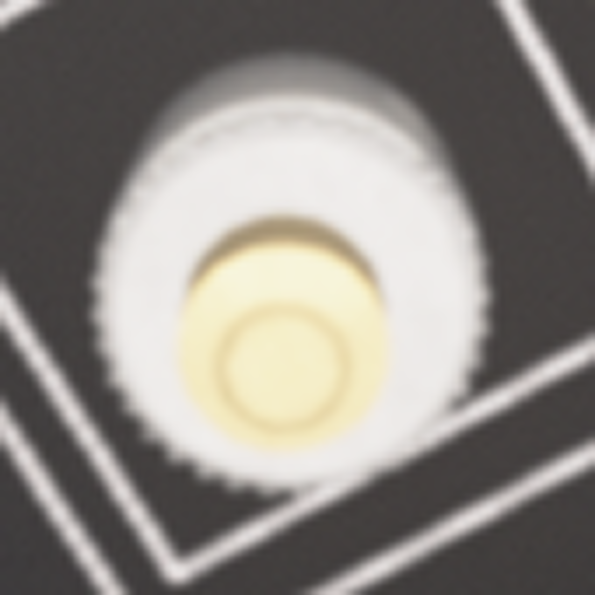

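Emit:
apply_moves(
  moves=[
    {"linear": [0, 0, -0.03], "angular": [0, 0, 0], "jaw": 0.4},
    {"linear": [0.02, 0.02, -0.06], "angular": [0, 0, 0], "jaw": 0.4},
    {"linear": [0.05, 0.055, -0.065], "angular": [0, 0, 0], "jaw": 0.4},
    {"linear": [0.08, 0.09, -0.065], "angular": [0, 0, 0], "jaw": 0.4},
    {"linear": [0.1, 0.115, -0.065], "angular": [0, 0, 0], "jaw": 0.4},
    {"linear": [0.108, 0.123, -0.065], "angular": [0, 0, 0], "jaw": 0.4},
    {"linear": [0.108, 0.123, -0.065], "angular": [0, 0, 0], "jaw": 0.4},
  ],
)

```text
clock: 36.3
eef_pos: [400.6, -149.2, 207.0]
eef_rot: [0.255, 0.967, 0.001, 0.002]
force: [-0.7, -0.5, 1.4]
opening: 51.2
```

Run:
```python
from m import *
im=grab('top','t27'); grab('side','s27'); o=load('top0')
hsv=cv2.cvtColor(im['color'],cv2.COLOR_RGB2HSV); H,S,V=cv2.split(hsv)
b=((H>100)&(H<130)&(S>120)).astype(np.uint8); print('cj',blob(im,b,(360,185,400,225),75)[0])
w=((S<17)&(V>170)).astype(np.uint8); print('tall',blob(im,w,(360,150,398,190),96)[:5])
d=cv2.absdiff(im['color'],o['color']).max(2); 
for n,(x0,y0,x1,y1) in dict(petri=(430,235,466,270),brush=(298,120,356,142),beaker=(328,190,358,222)).items(): print(n,d[y0:y1,x0:x1].mean().round(1),d[y0:y1,x0:x1].max())
cv2.imwrite('pics/t27c.png',cv2.resize(im['color'][110:280,165:475],None,fx=2.5,fy=2.5,interpolation=cv2.INTER_CUBIC)[:,:,::-1]); print(bot.observe()['clock'],bot.observe()['force'])
```

```text
cj [ 539.1 -312.5]
tall (array([ 642.2, -311.2]), 'encl', array([ 642. , -311.1]), 63.8, 'px')
petri 7.7 17
brush 7.5 17
beaker 35.6 150
36.4 [ 0.68965024 -0.07119457 -0.5662567 ]
```

View pics/t27c.png

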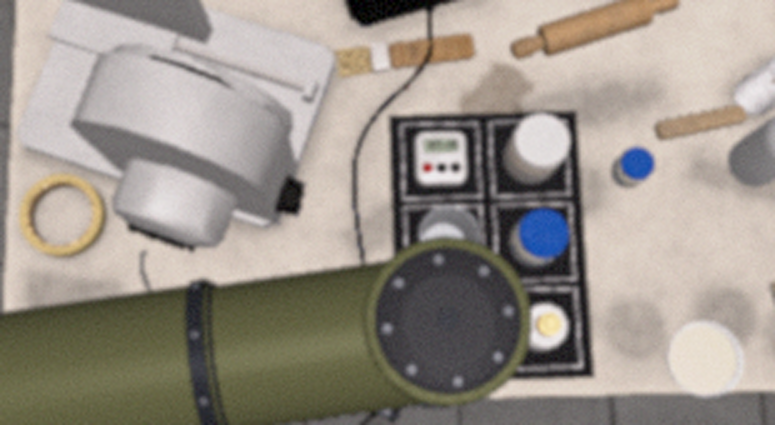

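Run:
```python
from h import *
a=load('side0')['color'];b=load('s27')['color']
print(cv2.absdiff(a,b).max(2)[188:205,303:316].mean(), cv2.absdiff(a,b).max(2)[186:198,306:326].mean())
cv2.imwrite('pics/cmp.png',np.hstack([cv2.resize(x[170:280,240:400],(400,275)) for x in (a,b)])[:,:,::-1])
```

```text
1.9547511312217194 1.8958333333333333
```

View pics/cmp.png

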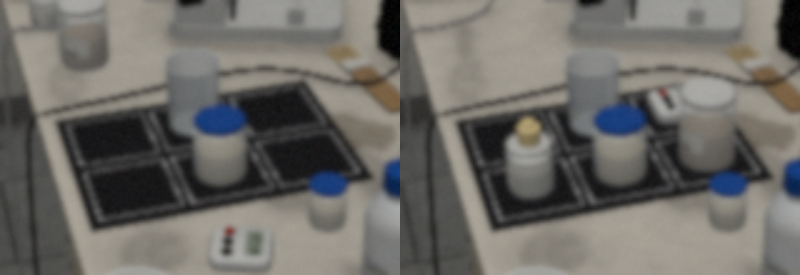

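The before and after side views match for the beaker and the control jar, and all the placements stand where they should. I'm handing in.

Run:
```python
from h import *
print(bot.hand_in())
```

```text
the job is handed in; nothing more can be done
None
```

I laid out the mat as asked and handed the job in at about 36 s of the 107 s allowed. No verdict was reported.

**Placed, in the order asked:**

| Item | Square | Measured centre | Square centre |
|---|---|---|---|
| Tall jar | behind the control jar (back right) | (643, -312) | (643.5, -311.5) |
| Small jar | in front of the control jar (front right) | (433, -310.5) | (433, -311.5) |
| Timer, face up | behind the beaker (back left) | (644.6, -201.2) | (643.5, -201) |
| Brass weight | on the small jar's lid | within about 1 mm of the lid's middle | – |

**Left alone:** The control jar measured within 0.2 mm of where it started. The dish and the brush showed no change in the top view. The arm hid the beaker in my last top picture, so I checked it in the side view, where it had not moved.

**What disagreed:**
- **Fingertips:** they end about 38–40 mm behind the reported TCP, not at it.
    - My first try at the timer closed in the air above it and moved nothing.
    - I had held the small jar only by the rim of its lid, but it was set down upright and centred.
    - I corrected for the offset with the timer and the weight.
- **Timer tilt:** I tilted the tool 6° for the timer so the forearm cleared the slicer, by about 17 mm by my estimate. The timer stayed level.
- **Force:** the highest wrist reading I saw was about 10 N, well under the limit.

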